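Fetch the scraper from the back of the under-sink cupboard

TASK

The aluminium scraper has slipped to the back of the sink cupboard: first clear the green pump dispenser and the two tubs that stand in front of it onto the blue side mat, then lift the scraper out and lay it flat inside the grey hook caddy. After that put the others back as they were: the dispenser centred on its round cork coaster, the red-lidded tub squarely on its black mat and the yellow-lidded tub squarely on top of it. Keep the dispenser upright and leave the amber bottle and the white jar where they are.

Things in the scene. Friction and masses are not known exactly. Their poses are not given: they have to be found in the camera images.
- dispenser: Closed green pump dispenser, loose, 0.2-0.5 kg. Round body 62 mm across, shoulder above 98 mm; white collar 36 mm across, 113 to 138 mm above the foot (grip here); pump head 28 mm across, up to 152 mm; thin spout 49 mm out from the axis along +x at 135-151 mm height: close the fingers along the body's y, astride the spout. Stands on the coaster. Origin: centre of the underside, z up.
- tub_large: Empty white tub with closed flat red lid (white panel in its middle), loose, 60 g, 110 mm (x, long) by 66 mm (y) over the lid, 48 mm high; the lid is the top 10 mm and overhangs the body by 4 mm. Origin: centre of the underside, z up. At the start it stands on the black mat with the yellow-lidded tub stacked on its lid.
- tub_small: Empty white tub with closed flat yellow lid (white panel in its middle), loose, 45 g, 80 mm (x, long) by 56 mm (y) over the lid, 60 mm high; the lid is the top 10 mm and overhangs the body by 4 mm. Origin: centre of the underside, z up. At the start it stands centred on the red lid.
- scraper: Aluminium hand scraper lying flat behind the others on the grey liner, loose, 90 g, 175 mm long (x). Handle 24 mm wide (y), 18 mm high, x = -87 to +24 mm; neck 34 mm wide, 10 mm high, to x = +39 mm; blade 62 mm wide, 3 mm thick, to x = +87 mm. Origin: underside at mid-length; balance point near x = -10 mm. z up, +x to the blade.
- coaster: Round cork coaster, fixed, 84 mm across, 4 mm thick, home of the dispenser. It lies on a fixed grey shelf liner, 320 x 370 mm, 3 mm thick, that also carries the tub mat, scraper, bottle and jar. Origin: centre of its underside.
- tub_mat: Black ribbed rubber mat, fixed on the same liner, 134 mm (x, long) by 90 mm (y), 4 mm thick, home of the stacked tubs; the tubs' long axes lie along its x. Origin: centre of its underside.
- side_mat: Blue ribbed draining mat, the side area for things taken out, fixed on the white base, 300 mm (x, long) by 200 mm (y), 5 mm thick. Origin: centre of its underside. It lies to the left or to the right of the liner; the caddy is on the other side.
- caddy: Grey plastic hook caddy, taken off the pegboard and standing on the white base, fixed: an open-topped box 214 mm (x, long) by 116 mm (y) by 45 mm high, walls and floor 4 mm thick (inside 206 x 108 mm), with two moulded hooks on its +y long wall, at x = -60 and +60 mm, rising to 73 mm. Origin: centre of its underside.
- bottle: Amber closed bottle, 64 mm across, 170 mm tall, loose, standing at the back; a bystander to leave alone. Origin: centre of its underside.
- jar: White jar with a blue cap, 72 mm across, 100 mm tall, loose, standing at the back; a bystander to leave alone. Origin: centre of its underside.

How it is judged:
By the outcome, as a careful person would: the job done as asked, in the order asked, and still so for the second after the job is handed in, with the robot touching nothing.
It also fails if it takes over 144 s, if anything falls off the work surface, if the arm or the gripper's body presses on something with over 40 N, if the wrist force passes 120 N, or if a joint passes its speed limit or range.

ROBOT

A 6-joint arm with a two-finger parallel gripper is mounted at the origin on the work surface. World frame = base frame: x ahead of the robot, y to its left, z up, the work surface at z = 0. Lengths are in m, angles in degrees, forces in N, time in s.
With the tool pointing down it reaches from about 0.375 to 0.75 m from the base axis. Payload 9 kg.
Tool frame: the origin (TCP) lies at the very end of the fingers, on their centre line; the grasp point (between the pads) lies 19 mm behind it; z points along the fingers, y is the line along which they close (so a half turn about z gives the same grasp; the last joint's range is limited). The gripper opens to 85 mm and grips with 20 to 120 N. Pads are 22 mm wide; open, the fingers measure 114 mm over their backs; the gripper's body (76 mm by 85 mm) begins 54 mm behind the grasp point. The pads swing forward as they close: fully open they stand 13 mm farther back than shut.
Start: joints at [-81.286, 5.964, 5.575, 89.605, 0, 77.527], TCP at [0.217, -0.559, 0.199] pointing down, gripper open.
Joint ranges: [-171.21, 171.21], [-48.23, 106.86], [-62.78, 66.21], [-105.2, 120.99], [-86.42, 89.51], [-180, 180]. Speed limits (degrees/s): [127.2, 127.2, 147.25, 180, 180, 180].

INTERFACE

Orientations are given as a 3x3 rotation matrix whose columns are the frame's x, y, z axes.
In Python, from bench import * gives the robot as it stands.
- The arm moves only by the tool arm_command, never from a script. Its argument "series" is a list of rows, each a list of 7 numbers: the shift along the tool's x, y, z as a fraction of full scale, then the turn, a rotation vector about the tool's x, y, z as a fraction of full scale, then the closure, from -1 (fully open) to 1 (shut). In form: [[tx, ty, tz, rx, ry, rz, grip], ...]. A call has 1 to 8 rows; each row shifts and turns the commanded pose from where the row before left it, along the tool's axes as they then stand; what a row does not reach is not made up. Full scale, the value 1, is 0.025 m for a shift and 0.1 rad for a turn. A row lasts 1/8 s, in which the tool goes at most 62.5 mm and 10.7 degrees, less where a joint would pass 70% of its speed; a pose out of reach is approached as far as the arm can. A call with a number of a shift or a turn outside -1 to 1 is refused whole. A call with a gripper value outside its range is refused whole. The fingers move at their own pace and stop on an object; "newtons" is the grip in N (left out, the last holds). Time passes only in rows, so rows that do not move let the fingers close. It gives the time, the measured TCP pose, the force, the opening and the grip force at its end, in the units of the state.
- sense(): the state, without advancing time (a new reading comes with each control period).
- read_camera(name): name is "scene" or "top" or "wrist"; returns the picture (400x640x3 uint8, red, green, blue); there is no depth.
- camera_params(name): a dict with "mtx" (3x3 intrinsics, pixels), "distortion" ([k1, k2, p1, p2, k3] as OpenCV has them; the pictures are not rectified), "R" (3x3) and "t" (3): a world point X has camera coordinates R X + t; the wrist camera has in their place "hand_eye" (4x4, takes a point from camera to tool coordinates, whose origin is the TCP and whose axes are the flange's). Camera axes: x right, y down, z forward; pixel columns grow to the right and rows downward; lengths in m; the calibration is good to about 2 mm. A picture is of the moment at which its call begins: read the wrist's pose just before it. camera_params takes no time and is no camera call.
- finish_job(): hands the job in; it is judged then, once.
Trained networks look in the newest picture that a camera, given by its name, has taken for a name from the list of things; names that differ only in an ending like _2 or _b are one class to them, and where a whole thing is asked for, a point or a joint stands for the part that bears it (a point fixed in the world has none). Each returns a list of dicts, best first, with "p" (0 to 1); they miss things now and then, are a little off and sometimes report something else, mostly with a low value. They report only what shows in the picture. A call takes as long as a camera call.
- boxes_of(camera, label): "xyz" ([x, y, z] in m, in world coordinates, good to about 4 mm: the middle of the surface that is visible of it).
- pinpoint(camera, label): "xyz" ([x, y, z] in m, in world coordinates, good to about 4 mm: a listed point, or the origin of a listed thing).
The state is a dict: "t": time; "joints": joint angles; "joint_vel": joint speeds; "effort": joint torques, N m; "ee_pos": TCP position; "eef_rot": TCP orientation; "force": force on the tool from outside, world axes, zero at the start; "ft_torque": the same for the moment, N m; "opening": finger opening in m; "finger_force": force on a finger pad.
Only numpy, scipy, OpenCV 4.12 (cv2) and the standard library are available. Lean on these libraries where they do the work, as an engineer would, in place of code of your own. Each camera call takes 0.05 s, during which the arm holds its last target. There are 200 camera calls.

## Working session

There is one attempt and no reset: what is moved stays moved. The work goes in short steps, Python scripts to look and compute and a tool call to move; the robot and the scene stay as the last step left them, time stands still between calls to the robot, and variables do not carry over. Pictures are saved under pics/ and viewed, at most 18 in all, crops included, and the job is handed in when it is done.

Besides the shell and the picture viewer there is one more tool, called after ">>>" as a command line: name --pt "numbers of a row" for each row, then --argument value for the rest. arm_command: Moves the arm, as the interface text tells. Shift numbers are shares of 0.025 m and turn numbers shares of 0.1 rad, none past 1 either way. Its arguments: {"type":"object","properties":{"series":{"type":"array"},"newtons":{"type":"number"}},"required":["series"]}

```bash
ls; mkdir -p pics
python3 - <<'E'
from bench import *
import cv2
s=sense();print({k:s[k] for k in('t','ee_pos','eef_rot','force','opening')})
for c in('scene','top'):
    im=read_camera(c);cv2.imwrite(f'pics/{c}0.png',im[:,:,::-1])
    p=camera_params(c);print(c,p)
    for n in 'dispenser tub_large tub_small scraper coaster tub_mat side_mat caddy bottle jar'.split():
        print(n,[( [round(v,3) for v in d['xyz']],round(d['p'],2)) for d in pinpoint(c,n)[:2]])
print(camera_params('wrist'));print(sense()['t'])
E
```

```text
pics
{'t': 0.0, 'ee_pos': array([ 0.21680068, -0.55906208,  0.19772631]), 'eef_rot': array([[ 9.32402076e-01,  3.61422659e-01, -1.73946392e-04],
       [ 3.61422562e-01, -9.32401186e-01,  1.32661416e-03],
       [ 3.17280594e-04, -1.29980594e-03, -9.99999105e-01]]), 'force': array([-0.00761995, -0.13203602,  0.76389161]), 'opening': 0.0854331824653106}
scene {'mtx': array([[510.87495421,   0.        , 322.14527409],
       [  0.        , 510.87495421, 200.07221538],
       [  0.        ,   0.        ,   1.        ]]), 'distortion': array([-0.00480097,  0.        ,  0.        ,  0.        ,  0.        ]), 'R': array([[ 7.39664737e-01,  6.72975430e-01, -3.83521807e-04],
       [ 4.98713006e-01, -5.48516039e-01, -6.71130012e-01],
       [-4.51864376e-01,  4.96219936e-01, -7.41339571e-01]]), 't': array([-0.43602966, -0.24807828,  1.68891914])}
dispenser [([0.567, 0.088, 0.007], 0.53)]
tub_large [([0.569, 0.088, 0.002], 0.89)]
tub_small [([0.57, 0.093, 0.057], 0.68), ([0.467, -0.354, -0.002], 0.3)]
scraper [([0.648, -0.045, 0.002], 0.83)]
coaster [([0.547, -0.085, 0.005], 0.77)]
tub_mat [
[... 1141 characters left out ...]
5, -0.044, 0.002], 0.3)]
jar [([0.696, -0.162, 0.005], 0.9), ([0.565, 0.093, 0.059], 0.65)]
{'mtx': array([[295.18777136,   0.        , 323.28420541],
       [  0.        , 295.18777136, 200.71552196],
       [  0.        ,   0.        ,   1.        ]]), 'distortion': array([-0.01311931,  0.        ,  0.        ,  0.        ,  0.        ]), 'hand_eye': array([[-4.63110073e-04, -9.61867150e-01, -2.73516675e-01,
         6.99345877e-02],
       [ 9.99998942e-01, -8.22607898e-04,  1.19967067e-03,
         7.39266788e-05],
       [-1.37892078e-03, -2.73515830e-01,  9.61866513e-01,
        -1.74626065e-01],
       [ 0.00000000e+00,  0.00000000e+00,  0.00000000e+00,
         1.00000000e+00]])}
1.1
```

View pics/top0.png

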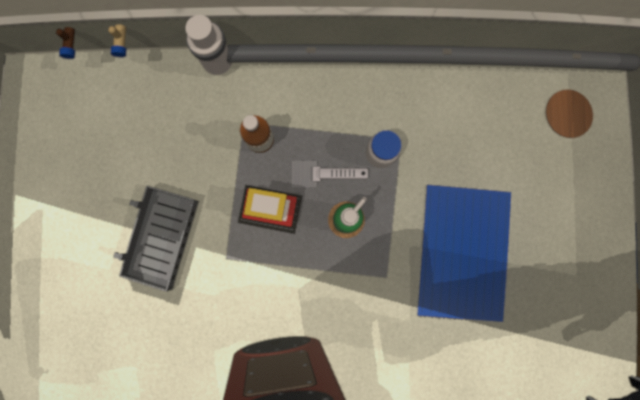

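View pics/scene0.png

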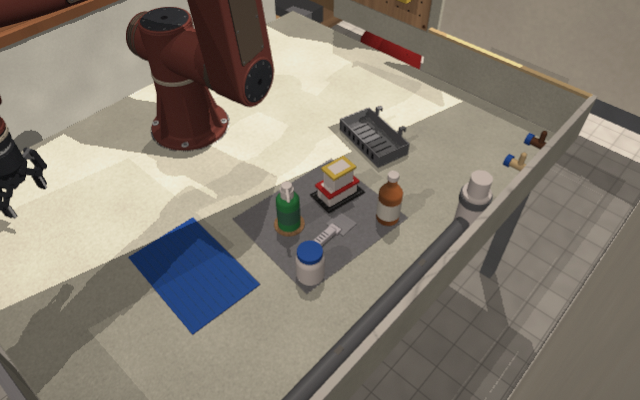

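Top view: the dispenser is at (348,217) with its spout to the upper right. The tub stack is at (270,208). The scraper handle is at (345,173) and its blade at (304,173). The bottle is at (256,132), the jar at (385,147), the caddy at (160,240) and the side mat at (464,252).

```bash
cat > h.py <<'E'
from bench import *
import numpy as np, cv2
def cam(c,s=None):
    p=camera_params(c)
    if c=='wrist':
        T=np.eye(4);T[:3,:3]=s['eef_rot'];T[:3,3]=s['ee_pos'];T=T@np.array(p['hand_eye'])
        R=T[:3,:3].T;t=-R@T[:3,3]
    else: R,t=np.array(p['R']),np.array(p['t'])
    return np.array(p['mtx']),np.array(p['distortion']),R,t
def p2w(cm,uv,z):
    K,d,R,t=cm
    n=cv2.undistortPoints(np.float64(uv).reshape(-1,1,2),K,d).reshape(-1,2)
    r=np.c_[n,np.ones(len(n))]@R; o=-R.T@t
    return o+r*((z-o[2])/r[:,2])[:,None]
def w2p(cm,X):
    K,d,R,t=cm
    return cv2.projectPoints(np.float64(X).reshape(-1,1,3),cv2.Rodrigues(R)[0],t,K,d)[0].reshape(-1,2)
def blob(cm,m,z,roi=None):
    m=m.astype(np.uint8)
    if roi: k=np.zeros_like(m);x0,y0,x1,y1=roi;k[y0:y1,x0:x1]=1;m=m*k
    cs=cv2.findContours(m,cv2.RETR_EXTERNAL,cv2.CHAIN_APPROX_NONE)[0]
    c=max(cs,key=cv2.contourArea)
    w=p2w(cm,c.reshape(-1,2),z)[:,:2]
    (cx,cy),(a,b),th=cv2.minAreaRect((w*1000).astype(np.float32))
    if a<b: a,b,th=b,a,th+90
    th=(th+90)%180-90
    return np.round([cx,cy,a,b,th],1),cv2.contourArea(c)
E
python3 - <<'E'
from h import *
im=cv2.imread('pics/top0.png');cv2.imwrite('pics/crop0.png',cv2.resize(im[110:300,115:405],(800,524),interpolation=cv2.INTER_CUBIC))
cm=cam('top');h=cv2.cvtColor(im,cv2.COLOR_BGR2HSV);H,S,V=[h[...,i].astype(int) for i in range(3)]
print('blue',blob(cm,(abs(H-110)<12)&(S>120),.005,(410,170,530,330)))
R=(230,170,310,240)
print('yellow',blob(cm,(abs(H-25)<8)&(S>130)&(V>90),.115,R))
print('red',blob(cm,((H<8)|(H>172))&(S>120),.055,R))
print('mat',blob(cm,(V<45)|((S>110)),.007,R))
print('liner',blob(cm,(V>50)&(V<110)&(S<50),.003,(215,115,410,290)))
print('scr',blob(cm,(V>125)&(S<50),.01,(285,155,372,190)))
print('cork',blob(cm,(S>70)&(H>8)&(H<90),.007,(325,195,372,242)))
print(h[173,304],h[173,340],h[205,325],h[240,160],h[230,185])
E
```

```text
blue (array([ 466.6, -356.3,  295.1,  195.5,   -4.5]), 10500.5)
yellow (array([567.3,  89.5,  79.4,  56.8,  80.4]), 975.0)
red (array([564.3,  87.2, 113.6,  68.7,  81.1]), 301.5)
mat (array([568.8,  88.4, 127.4,  74.5,  80.2]), 1655.0)
liner (array([588.6, -11.2, 370.8, 322. ,  83.8]), 20272.0)
scr (array([646.2, -68.5, 126. ,  34.7, -89.6]), 473.5)
cork (array([540.7, -82.1,  83.6,  79.1,  45.2]), 662.5)
[ 13  19 119] [ 10  19 122] [13 19 94] [ 21  14 130] [15 16 64]
```

View pics/crop0.png

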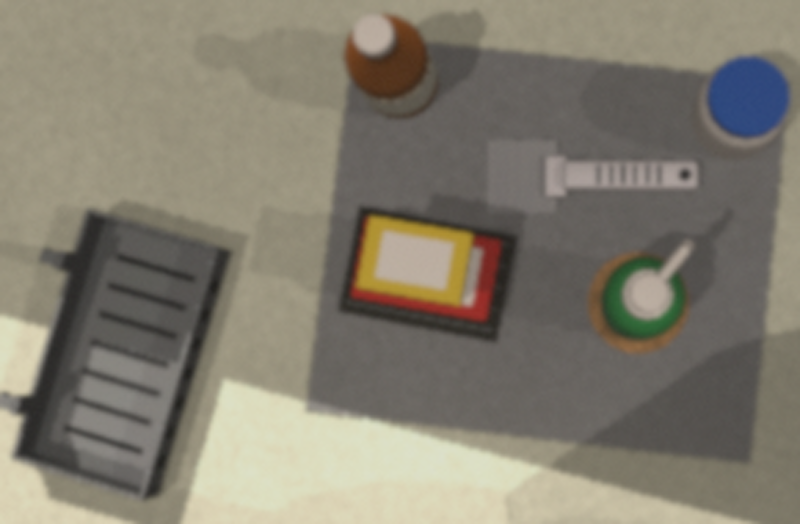

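Run:
```python
from h import *
cm=cam('top');f=lambda u:np.array(u)/2.7586-0.5*(1-1/2.7586)+[115,110]
def P(n,u,z): print(n,np.round(p2w(cm,f(u),z)[:,:2]*1000,0).tolist())
P('scr blade end mid, joint, handle end(.021)',[[488,175]],.006);P('',[[547,176],[697,175]],.018)
P('head, spouttip',[[648,295],[688,245]],.157)
P('green body',[[645,298]],.105)
P('cork c',[[638,303]],.007)
P('caddy rim',[[90,212],[232,248],[153,497],[15,455]],.045)
P('mat',[[360,207],[517,234],[497,340],[341,310]],.007)
P('jar',[[748,97]],.103);P('bottle',[[373,34]],.173)
print(w2p(cm,[.728,.117,.173]))
```

```text
scr blade end mid, joint, handle end(.021) [[647.0, 42.0]]
 [[645.0, -8.0], [646.0, -131.0]]
head, spouttip [[540.0, -83.0], [576.0, -111.0]]
green body [[540.0, -84.0]]
cork c [[541.0, -84.0]]
caddy rim [[610.0, 365.0], [581.0, 246.0], [380.0, 305.0], [411.0, 421.0]]
mat [[619.0, 148.0], [598.0, 17.0], [510.0, 32.0], [533.0, 162.0]]
jar [[695.0, -162.0]]
bottle [[725.0, 116.0]]
[[249.43556759 120.49480486]]
```

>>> arm_command --pt "0 0 -0.3 0 0 -1 -1" --pt "0 0 -0.3 0 0 -1 -1" --pt "0 0 -0.3 0 0 -1 -1" --pt "0 0 -0.3 0 0 -1 -1" --pt "0 0 -0.3 0 0 -1 -1" --pt "0 0 -0.3 0 0 -1 -1" --pt "0 0 -0.3 0 0 -1 -1" --pt "0 0 -0.3 0 0 -1 -1" --newtons 25

```text
t: 2.1
ee_pos: [0.2169, -0.5595, 0.2588]
eef_rot: [[0.387, 0.922, 0.0], [0.922, -0.387, -0.0], [-0.0, 0.0, -1.0]]
force: [-0.5, -0.5, 0.2]
opening: 0.0854
finger_force: 0.0
```

>>> arm_command --pt "0 0 0 0 0 -1 -1" --pt "0 0 0 0 0 -1 -1" --pt "0 0 0 0 0 -0.35 -1" --pt "1 0.34 0 0 0 0 -1" --pt "1 0.34 0 0 0 0 -1" --pt "1 0.34 0 0 0 0 -1" --pt "1 0.34 0 0 0 0 -1" --pt "1 0.34 0 0 0 0 -1"

```text
t: 3.1
ee_pos: [0.2798, -0.4424, 0.2585]
eef_rot: [[0.167, 0.986, 0.0], [0.986, -0.167, -0.0], [-0.0, 0.0, -1.0]]
force: [0.6, 0.5, -0.9]
opening: 0.0857
finger_force: 0.0
```

>>> arm_command --pt "1 0.34 0 0 0 0 -1" --pt "1 0.34 0 0 0 0 -1" --pt "1 0.34 0 0 0 0 -1" --pt "1 0.34 0 0 0 0 -1" --pt "1 0.34 0 0 0 0 -1" --pt "1 0.34 0 0 0 0 -1" --pt "1 0.34 0 0 0 0 -1" --pt "1 0.34 0 0 0 0 -1"

```text
t: 4.1
ee_pos: [0.3799, -0.2564, 0.2586]
eef_rot: [[0.167, 0.986, 0.0], [0.986, -0.167, -0.0], [-0.0, 0.0, -1.0]]
force: [0.1, 0.5, 0.3]
opening: 0.0851
finger_force: 0.0
```

>>> arm_command --pt "1 0.34 0 0 0 0 -1" --pt "1 0.34 0 0 0 0 -1" --pt "1 0.34 0 0 0 0 -1" --pt "1 0.34 0 0 0 0 -1" --pt "1 0.34 0 0 0 0 -1" --pt "1 0.34 0 0 0 0 -1" --pt "1 0.34 0 0 0 0 -1" --pt "1 0.34 0 0 0 0 -1"

```text
t: 5.1
ee_pos: [0.48, -0.0704, 0.2586]
eef_rot: [[0.166, 0.986, 0.0], [0.986, -0.166, -0.0], [-0.0, 0.0, -1.0]]
force: [0.7, -0.4, 0.3]
opening: 0.0855
finger_force: 0.0
```

>>> arm_command --pt "1 0.34 0 0 0 0 -1" --pt "1 0.34 0 0 0 0 -1" --pt "1 0.34 0 0 0 0 -1" --pt "1 0.34 0 0 0 0 -1" --pt "1 0.34 0 0 0 0 -1" --pt "1 0.34 0 0 0 0 -1" --pt "0.9 0.34 0 0 0 0 -1" --pt "0 0 0 0 0 0 -1"

```text
t: 6.1
ee_pos: [0.567, 0.0902, 0.2581]
eef_rot: [[0.164, 0.986, -0.001], [0.986, -0.164, 0.0], [-0.0, -0.001, -1.0]]
force: [0.4, -0.1, -0.1]
opening: 0.0854
finger_force: 0.0
```

Run:
```python
from h import *
s=sense();im=read_camera('wrist')[:,:,::-1].copy();cv2.imwrite('pics/w1.png',im);cm=cam('wrist',s);print(s['ee_pos'])
h=cv2.cvtColor(im,cv2.COLOR_BGR2HSV);H,S,V=[h[...,i].astype(int) for i in range(3)]
print('yellow',blob(cm,(abs(H-25)<8)&(S>130)&(V>60),.115))
print('red',blob(cm,((H<8)|(H>172))&(S>120),.055))
```

```text
[0.56702909 0.09019811 0.25808418]
yellow (array([568.5,  91.8,  77.2,  55.2,  80.5]), 3395.5)
red (array([117.2, -16.2, 239. , 103.9,  63.1]), 7043.0)
```

View pics/w1.png

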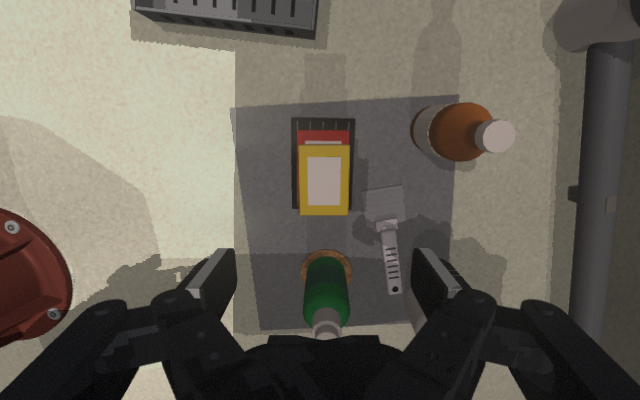

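The wrist view shows the tub stack at (325,170), square between the fingers and within 2 mm of the top-camera estimate, so I'm going down for the yellow-lidded tub.

>>> arm_command --pt "0 0.05 0.98 0 0 0 -1" --pt "0 0 0.98 0 0 0 -1" --pt "0 0 0.98 0 0 0 -1" --pt "0 0 0.98 0 0 0 -1" --pt "0 0 0.98 0 0 0 -1" --pt "0 0 0.98 0 0 0 -1" --pt "0 0 0.98 0 0 0 -1" --pt "0 0 0 0 0 0 -1"

```text
t: 7.15
ee_pos: [0.5663, 0.0882, 0.0853]
eef_rot: [[0.166, 0.986, -0.003], [0.986, -0.166, -0.0], [-0.001, -0.003, -1.0]]
force: [-0.1, -0.7, -0.0]
opening: 0.0853
finger_force: 0.0
```

>>> arm_command --pt "0 0 0 0 0 0 1" --pt "0 0 0 0 0 0 1" --pt "0 0 0 0 0 0 1" --pt "0 0 0 0 0 0 1" --pt "0 0 0 0 0 0 1" --pt "0 0 0 0 0 0 1" --newtons 25

```text
t: 7.9
ee_pos: [0.5681, 0.0889, 0.087]
eef_rot: [[0.165, 0.986, -0.0], [0.986, -0.165, -0.0], [-0.0, -0.0, -1.0]]
force: [-0.5, 0.2, -0.4]
opening: -0.0002
finger_force: 0.0
```

Run:
```python
from h import *
s=sense();im=read_camera('wrist')[:,:,::-1].copy()
b=read_camera('scene')[:,:,::-1][130:280,220:420]
b=cv2.resize(b,(533,400),interpolation=cv2.INTER_CUBIC);im=im[:, 150:400]
cv2.imwrite('pics/w2.png',np.hstack([im,b]))
```

```text
(no output)
```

View pics/w2.png

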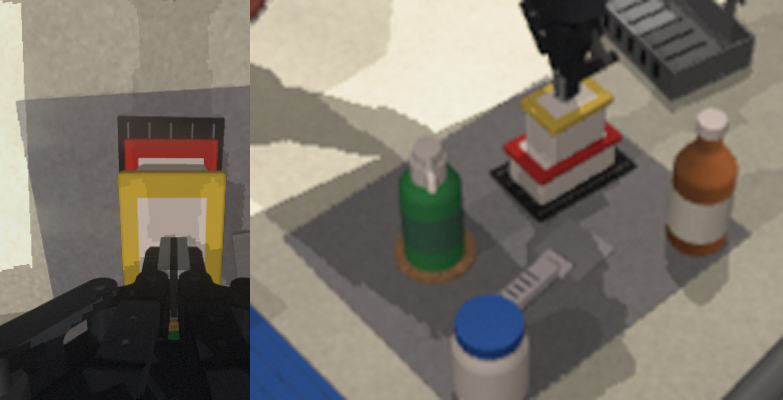

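The wrist crop shows the fingers closed at (175,240), apparently above the yellow lid, and the tubs haven't moved. I'll check this against the projected TCP.

Run:
```python
from h import *
s=sense();cm=cam('wrist',s);e=s['ee_pos'];print(e,s['joints'],s['force'])
for dz in (-.02,0,.02,.03,.04,.06): print(dz,w2p(cm,e+[0,0,dz])[0])
p=camera_params('scene');cs=cam('scene');K=220+0
for dz in (0,.015,.03): 
    q=w2p(cs,e+[0,0,dz])[0]; print((q-[220,130])*2.6667+[250,0])
im=cv2.imread('pics/w2.png')
h=cv2.cvtColor(im[:,:250],cv2.COLOR_BGR2HSV);H,S,V=[h[...,i].astype(int) for i in range(3)]
m=np.zeros((400,640));m[:,150:400]=(abs(H-25)<8)&(S>130)&(V>60)
c=cv2.boundingRect(m.astype(np.uint8));print(c)
# expected lid corners in wrist image
a=np.radians(80.4);x=np.array([np.cos(a),np.sin(a)]);y=np.array([-x[1],x[0]])
for z in (.115,.105,.095):print(z,[w2p(cm,np.r_[np.array([.5675,.0895])+x*.04+k*.028*y,z])[0].round() for k in(1,-1)])
```

```text
[0.56804646 0.08891916 0.08691704] [-4.12693188e+00  2.12755869e+00 -1.00296506e+01  7.78494821e+01
 -5.31973529e-03  9.53835405e+01] [-0.6479717   0.57073807 -0.21127001]
-0.02 [322.39134129 219.9774154 ]
0 [322.32515378 230.63134406]
0.02 [322.24385978 243.72273864]
0.03 [322.19583864 251.45897921]
0.04 [322.14163974 260.19317222]
0.06 [322.00925929 281.53851583]
[564.78850412 117.49478817]
[565.11930341 107.15404598]
[565.45536954  96.64795048]
(268, 170, 108, 161)
0.115 [array([265., 176.]), array([376., 177.])]
0.105 [array([269., 173.]), array([373., 173.])]
0.095 [array([272., 170.]), array([370., 170.])]
```

Both views put the shut fingertips at about z = 0.115, roughly 30 mm above the reported TCP. The real tips are further back than the spec says, so I'll open, go 30 mm lower and grip again. That still clears the red lid.

>>> arm_command --pt "0 0 0 0 0 0 -1" --pt "0 0 0 0 0 0 -1" --pt "0 0 0 0 0 0 -1" --pt "0 0 0 0 0 0 -1" --pt "0 0 0 0 0 0 -1" --pt "0 0 0.4 0 0 0 -1" --pt "0 0 0.4 0 0 0 -1" --pt "0 0 0.4 0 0 0 -1"

```text
t: 9.0
ee_pos: [0.5677, 0.0889, 0.0558]
eef_rot: [[0.165, 0.986, -0.001], [0.986, -0.165, -0.0], [-0.0, -0.001, -1.0]]
force: [0.2, -0.5, -0.3]
opening: 0.0853
finger_force: 0.0
```

>>> arm_command --pt "0 0 0 0 0 0 1" --pt "0 0 0 0 0 0 1" --pt "0 0 0 0 0 0 1" --pt "0 0 0 0 0 0 1" --pt "0 0 0 0 0 0 1" --pt "0 0 0 0 0 0 1" --newtons 25

```text
t: 9.75
ee_pos: [0.5681, 0.0889, 0.057]
eef_rot: [[0.165, 0.986, 0.0], [0.986, -0.165, -0.0], [-0.0, 0.0, -1.0]]
force: [0.5, -0.0, -0.2]
opening: 0.0559
finger_force: 26.8
```

Run:
```python
from h import *
s=sense();im=read_camera('wrist')[:,:,::-1].copy()
b=read_camera('scene')[:,:,::-1][130:280,220:420]
b=cv2.resize(b,(533,400),interpolation=cv2.INTER_CUBIC);im=im[:, 200:460]
cv2.imwrite('pics/w3.png',np.hstack([im,b]))
```

```text
(no output)
```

View pics/w3.png

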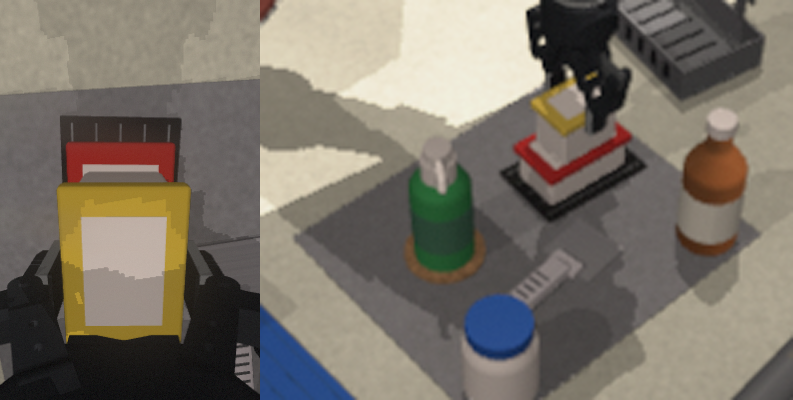

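The grip is good: the opening is 55.9 mm and the fingers are around the yellow lid. Now I'll lift it and carry it over to the side mat.

>>> arm_command --pt "0 0 -0.5 0 0 0 1" --pt "0 0 -0.9 0 0 0 1" --pt "0 0 -0.9 0 0 0 1" --pt "0 0 -0.9 0 0 0 1" --pt "0 0 -0.9 0 0 0 1" --pt "0 0 -0.9 0 0 0 1" --pt "0 0 -0.9 0 0 0 1" --pt "-0.4 0 -0.1 0 0 0 1"

```text
t: 10.85
ee_pos: [0.5674, 0.079, 0.2094]
eef_rot: [[0.164, 0.986, 0.003], [0.986, -0.164, -0.0], [0.0, 0.004, -1.0]]
force: [-0.1, 0.2, -1.3]
opening: 0.0553
finger_force: 26.8
```

>>> arm_command --pt "-0.9 -0.06 0 0 0 0 1" --pt "-1 -0.06 0 0 0 0 1" --pt "-1 -0.06 0 0 0 0 1" --pt "-1 -0.06 0 0 0 0 1" --pt "-1 -0.06 0 0 0 0 1" --pt "-1 -0.06 0 0 0 0 1" --pt "-1 -0.06 0 0 0 0 1" --pt "-1 -0.06 0 0 0 0 1"

```text
t: 11.85
ee_pos: [0.5212, -0.115, 0.2063]
eef_rot: [[0.166, 0.986, -0.001], [0.986, -0.166, 0.0], [-0.0, -0.001, -1.0]]
force: [1.5, 0.1, -0.5]
opening: 0.0554
finger_force: 26.8
```

>>> arm_command --pt "-1 -0.06 0 0 0 0 1" --pt "-1 -0.06 0 0 0 0 1" --pt "-1 -0.06 0 0 0 0 1" --pt "-1 -0.06 0 0 0 0 1" --pt "-1 -0.06 0 0 0 0 1" --pt "-1 -0.06 0 0 0 0 1" --pt "-1 -0.06 0 0 0 0 1" --pt "-1 -0.06 0 0 0 0 1"

```text
t: 12.85
ee_pos: [0.4761, -0.31, 0.2063]
eef_rot: [[0.166, 0.986, -0.001], [0.986, -0.166, 0.0], [0.0, -0.001, -1.0]]
force: [-0.2, 0.5, -0.5]
opening: 0.0554
finger_force: 26.8
```

>>> arm_command --pt "-1 -0.06 0 0 0 0 1" --pt "-0.9 -0.06 0 0 0 0 1" --pt "0 0 1 0 0 0 1" --pt "0 0 1 0 0 0 1" --pt "0 0 1 0 0 0 1" --pt "0 0 1 0 0 0 1" --pt "0 0 1 0 0 0 1" --pt "0 0 1 0 0 0 1"

```text
t: 13.85
ee_pos: [0.466, -0.3559, 0.056]
eef_rot: [[0.165, 0.986, -0.0], [0.986, -0.165, 0.0], [0.0, -0.0, -1.0]]
force: [0.4, -0.5, 0.0]
opening: 0.0556
finger_force: 26.8
```

>>> arm_command --pt "0 0 0.9 0 0 0 1" --pt "0 0 0.6 0 0 0 1" --pt "0 0 0.42 0 0 0 1" --pt "0 0 0 0 0 0 1" --pt "0 0 0 0 0 0 -1" --pt "0 0 0 0 0 0 -1" --pt "0 0 0 0 0 0 -1" --pt "0 0 0 0 0 0 -1"

```text
t: 14.85
ee_pos: [0.4664, -0.3555, 0.0092]
eef_rot: [[0.165, 0.986, 0.0], [0.986, -0.165, -0.0], [-0.0, 0.0, -1.0]]
force: [-0.5, -0.7, -0.0]
opening: 0.0854
finger_force: 0.0
```

Run:
```python
from h import *
s=sense();im=read_camera('top')[:,:,::-1].copy();cm=cam('top');cv2.imwrite('pics/t1.png',im)
h=cv2.cvtColor(im,cv2.COLOR_BGR2HSV);H,S,V=[h[...,i].astype(int) for i in range(3)]
R=(230,170,310,240)
print('red',blob(cm,((H<8)|(H>172))&(S>120),.055,R))
print('mat',blob(cm,(V<42)|(S>110),.007,R))
for c in ('top','scene'):
  for n in ('tub_large','tub_mat'): print(c,n,[d['xyz'].round(4) if hasattr(d['xyz'],'round') else d['xyz'] for d in pinpoint(c,n)[:1]])
```

```text
red (array([565.1,  87.6, 113.3,  69.1,  80.1]), 1541.5)
mat (array([568.2,  89.4, 125.8,  72.9,  79.8]), 1566.0)
top tub_large [[0.5662, 0.0881, 0.0085]]
top tub_mat [[0.5694, 0.0908, 0.0074]]
scene tub_large [[0.5691, 0.0894, 0.0022]]
scene tub_mat [[0.5645, 0.0888, 0.0026]]
```

>>> arm_command --pt "0 0 -1 0 0 0 -1" --pt "0 0 -1 0 0 0 -1" --pt "0 0 -1 0 0 0 -1" --pt "0 0 -1 0 0 0 -1" --pt "0 0 -1 0 0 0 -1" --pt "0 0 -1 0 0 0 -1" --pt "0.2 0.06 -1 0 0 0 -1" --pt "1 0.06 -0.8 0 0 0 -1"

```text
t: 16.1
ee_pos: [0.4741, -0.3264, 0.2049]
eef_rot: [[0.167, 0.986, 0.0], [0.986, -0.167, -0.0], [-0.0, 0.0, -1.0]]
force: [0.3, -0.5, 0.4]
opening: 0.0853
finger_force: 0.0
```

>>> arm_command --pt "1 0.06 0 0 0 0 -1" --pt "1 0.06 0 0 0 0 -1" --pt "1 0.06 0 0 0 0 -1" --pt "1 0.06 0 0 0 0 -1" --pt "1 0.06 0 0 0 0 -1" --pt "1 0.06 0 0 0 0 -1" --pt "1 0.06 0 0 0 0 -1" --pt "1 0.06 0 0 0 0 -1"

```text
t: 17.1
ee_pos: [0.519, -0.129, 0.2041]
eef_rot: [[0.165, 0.986, -0.0], [0.986, -0.165, 0.0], [0.0, -0.0, -1.0]]
force: [-0.1, -0.5, 0.5]
opening: 0.0852
finger_force: 0.0
```

>>> arm_command --pt "1 0.06 0 0 0 0 -1" --pt "1 0.06 0 0 0 0 -1" --pt "1 0.06 0 0 0 0 -1" --pt "1 0.06 0 0 0 0 -1" --pt "1 0.06 0 0 0 0 -1" --pt "1 0.06 0 0 0 0 -1" --pt "1 0.06 0 0 0 0 -1" --pt "1 0.06 0 0 0 0 -1"

```text
t: 18.1
ee_pos: [0.5634, 0.0662, 0.2041]
eef_rot: [[0.165, 0.986, -0.0], [0.986, -0.165, 0.0], [0.0, -0.0, -1.0]]
force: [-0.4, 0.0, -0.9]
opening: 0.0857
finger_force: 0.0
```

>>> arm_command --pt "1 0 0 0 0 0 -1" --pt "0 0 1 0 0 0 -1" --pt "0 0 1 0 0 0 -1" --pt "0 0 1 0 0 0 -1" --pt "0 0 1 0 0 0 -1" --pt "0 0 1 0 0 0 -1" --pt "0 0 1 0 0 0 -1" --pt "0 0 0 0 0 0 -1"

```text
t: 19.1
ee_pos: [0.5658, 0.0899, 0.0521]
eef_rot: [[0.165, 0.986, -0.004], [0.986, -0.165, 0.0], [-0.0, -0.004, -1.0]]
force: [-0.1, 1.3, 0.0]
opening: 0.0854
finger_force: 0.0
```

>>> arm_command --pt "-0.08 0.03 0.8 0 0 0 -1" --pt "0 0 0.8 0 0 0 -1" --pt "0 0 0.6 0 0 0 -1" --pt "0 0 0 0 0 0 -1"

```text
t: 19.6
ee_pos: [0.5671, 0.0869, -0.0028]
eef_rot: [[0.165, 0.986, -0.003], [0.986, -0.165, 0.0], [-0.0, -0.003, -1.0]]
force: [-0.7, -0.1, 0.3]
opening: 0.0852
finger_force: 0.0
```

>>> arm_command --pt "0 0 0 0 0 0 1" --pt "0 0 0 0 0 0 1" --pt "0 0 0 0 0 0 1" --pt "0 0 0 0 0 0 1" --pt "0 0 0 0 0 0 1" --newtons 25

```text
t: 20.23
ee_pos: [0.5692, 0.0867, -0.0002]
eef_rot: [[0.165, 0.986, 0.001], [0.986, -0.165, -0.0], [0.0, 0.001, -1.0]]
force: [0.2, 0.4, 5.7]
opening: 0.065
finger_force: 29.1
```

>>> arm_command --pt "0 0 -0.5 0 0 0 1" --pt "0 0 -1 0 0 0 1" --pt "0 0 -1 0 0 0 1" --pt "0 0 -1 0 0 0 1" --pt "0 0 -1 0 0 0 1" --pt "0 0 -1 0 0 0 1" --pt "0 0 -1 0 0 0 1" --pt "0 0 -1 0 0 0 1"

```text
t: 21.22
ee_pos: [0.5682, 0.0868, 0.1878]
eef_rot: [[0.165, 0.986, -0.0], [0.986, -0.165, -0.0], [-0.0, -0.0, -1.0]]
force: [-0.3, -0.4, -0.4]
opening: 0.0651
finger_force: 28.5
```

>>> arm_command --pt "-0.4 0.15 -0.5 0 0 0 1" --pt "-1 0.16 0 0 0 0 1" --pt "-1 0.16 0 0 0 0 1" --pt "-1 0.16 0 0 0 0 1" --pt "-1 0.16 0 0 0 0 1" --pt "-1 0.16 0 0 0 0 1" --pt "-1 0.16 0 0 0 0 1" --pt "-1 0.16 0 0 0 0 1"

```text
t: 22.22
ee_pos: [0.5688, -0.1023, 0.1985]
eef_rot: [[0.166, 0.986, -0.001], [0.986, -0.166, 0.0], [0.0, -0.001, -1.0]]
force: [0.7, 0.4, -1.3]
opening: 0.0651
finger_force: 28.5
```

>>> arm_command --pt "-1 0.16 0 0 0 0 1" --pt "-1 0.16 0 0 0 0 1" --pt "-1 0.16 0 0 0 0 1" --pt "-1 0.16 0 0 0 0 1" --pt "-1 0.16 0 0 0 0 1" --pt "-1 0.16 0 0 0 0 1" --pt "-1 0.16 0 0 0 0 1" --pt "-1 0.16 0 0 0 0 1"

```text
t: 23.22
ee_pos: [0.5677, -0.3051, 0.199]
eef_rot: [[0.165, 0.986, 0.0], [0.986, -0.165, -0.0], [-0.0, 0.0, -1.0]]
force: [-0.0, -0.8, -0.8]
opening: 0.0656
finger_force: 28.5
```

>>> arm_command --pt "-1 0.16 0 0 0 0 1" --pt "-1 0.16 0 0 0 0 1" --pt "-0.3 0 0.5 0 0 0 1" --pt "0 0 1 0 0 0 1" --pt "0 0 1 0 0 0 1" --pt "0 0 1 0 0 0 1" --pt "0 0 1 0 0 0 1" --pt "0 0 1 0 0 0 1"

```text
t: 24.22
ee_pos: [0.5658, -0.3607, 0.0597]
eef_rot: [[0.165, 0.986, -0.001], [0.986, -0.165, 0.001], [0.001, -0.001, -1.0]]
force: [0.4, 0.7, -1.2]
opening: 0.0655
finger_force: 28.5
```

>>> arm_command --pt "0 0 0.9 0 0 0 1" --pt "0 0 0.9 0 0 0 1" --pt "0 0 0.5 0 0 0 1" --pt "0 0 0.12 0 0 0 1" --pt "0 0 0 0 0 0 -1" --pt "0 0 0 0 0 0 -1" --pt "0 0 0 0 0 0 -1" --pt "0 0 0 0 0 0 -1"

```text
t: 25.22
ee_pos: [0.5663, -0.3617, 0.0014]
eef_rot: [[0.165, 0.986, 0.0], [0.986, -0.165, -0.0], [-0.0, 0.001, -1.0]]
force: [-0.6, -0.0, -0.0]
opening: 0.0851
finger_force: 0.0
```

Run:
```python
from h import *
im=read_camera('top')[:,:,::-1].copy();cv2.imwrite('pics/t2.png',cv2.resize(im[150:340,200:530],(800,460),interpolation=cv2.INTER_CUBIC));s=sense();print(s['ee_pos'],s['force'])
```

```text
[ 0.56625881 -0.3616149   0.0013066 ] [-0.23216532 -0.38303214 -0.07798127]
```

View pics/t2.png

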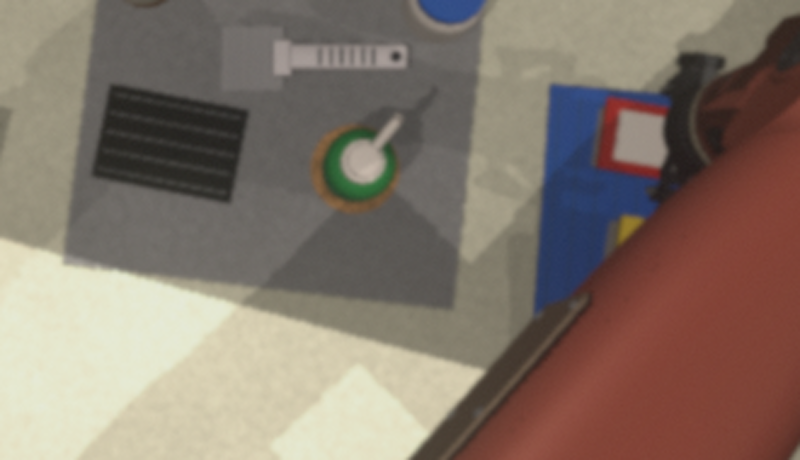

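The tubs are on the side mat. In the crop the empty black mat has corners at (110,84), (248,109), (230,202) and (93,176). The pump head is at (363,161) and the spout tip at (399,117).

Run:
```python
from h import *
im=cv2.imread('pics/t2.png')
cm=cam('top');f=lambda u:np.array(u)/2.4242-0.5*(1-1/2.4242)+[200,150]
def P(n,u,z): 
    w=p2w(cm,f(u),z)[:,:2]*1000;print(n,w.round(1).tolist());return w
w=P('mat',[[110,84],[248,109],[230,202],[93,176]],.007);print(w.mean(0),np.degrees(np.arctan2(*(w[0]-w[1])[::-1])),np.degrees(np.arctan2(*(w[3]-w[2])[::-1])))
w=P('head',[[363,161],[399,117]],.157);print(np.degrees(np.arctan2(*(w[1]-w[0])[::-1])))
P('blade end/handle end',[[221,58]],.006);P('',[[407,56],[274,58]],.02)
h=cv2.cvtColor(im,cv2.COLOR_BGR2HSV);H,S,V=[h[...,i].astype(int) for i in range(3)]
for n,m,z in(('cork',(S>70)&(H>5)&(H<85),.007),('green',(S>100)&(H>40)&(H<85),.09)):
    m[:, :290]=0;m[:,430:]=0;m[:100]=0;m[240:]=0
    c=max(cv2.findContours(m.astype(np.uint8),0,1)[0],key=cv2.contourArea).reshape(-1,2)
    w=p2w(cm,f(c),z)[:,:2]*1000;print(n,cv2.minEnclosingCircle(w.astype(np.float32)),cv2.fitEllipse(w.astype(np.float32)))
s=sense()
```

```text
mat [[620.1, 148.2], [597.2, 17.0], [509.4, 32.9], [532.7, 162.6]]
[564.85323832  90.18442717] 80.102654014743 79.84370057855212
head [[540.6, -82.4], [576.7, -111.7]]
-39.01130992440726
blade end/handle end [[645.7, 43.1]]
 [[646.9, -131.8], [644.0, -7.3]]
cork ((542.0137329101562, -83.41329193115234), 42.477989196777344) ((540.8722534179688, -82.38743591308594), (77.95042419433594, 80.20011138916016), 136.38748168945312)
green ((541.2299194335938, -83.46392822265625), 30.27033042907715) ((541.8253784179688, -84.03082275390625), (54.21011734008789, 56.017818450927734), 33.919410705566406)
```

>>> arm_command --pt "0 0 -1 0 0 0 -1" --pt "0 0 -1 0 0 0 -1" --pt "0 0 -1 0 0 0 -1" --pt "0 0 -1 0 0 -1 -1" --pt "0 0 -1 0 0 -1 -1" --pt "0 0 -1 0 0 -1 -1" --pt "0 0 -1 0 0 -1 -1" --pt "0 0 -1 0 0 -1 -1"

```text
t: 26.28
ee_pos: [0.5661, -0.3615, 0.2019]
eef_rot: [[-0.331, 0.944, 0.0], [0.944, 0.331, -0.0], [-0.0, 0.0, -1.0]]
force: [0.8, -0.2, -1.1]
opening: 0.0853
finger_force: 0.0
```

>>> arm_command --pt "0 0 0 0 0 -1 -1" --pt "0 0 0 0 0 -1 -1" --pt "0 0 0 0 0 -1 -1" --pt "0 0 0 0 0 -1 -1" --pt "0 0 0 0 0 -1 -1" --pt "0 0 0 0 0 -0.56 -1" --pt "0.71 0.73 0 0 0 0 -1" --pt "0.71 0.73 0 0 0 0 -1"

```text
t: 27.28
ee_pos: [0.5614, -0.3103, 0.2009]
eef_rot: [[-0.777, 0.63, -0.0], [0.63, 0.777, 0.0], [0.0, 0.0, -1.0]]
force: [0.3, 0.5, 0.9]
opening: 0.0852
finger_force: 0.0
```

>>> arm_command --pt "0.71 0.73 0 0 0 0 -1" --pt "0.71 0.73 0 0 0 0 -1" --pt "0.71 0.73 0 0 0 0 -1" --pt "0.71 0.73 0 0 0 0 -1" --pt "0.71 0.73 0 0 0 0 -1" --pt "0.71 0.73 0 0 0 0 -1" --pt "0.71 0.73 0 0 0 0 -1" --pt "0 0 0 0 0 0 -1"

```text
t: 28.28
ee_pos: [0.5454, -0.1314, 0.2013]
eef_rot: [[-0.778, 0.628, 0.0], [0.628, 0.778, -0.0], [-0.0, 0.0, -1.0]]
force: [0.0, -0.9, -0.3]
opening: 0.0855
finger_force: 0.0
```

>>> arm_command --pt "0.68 0.7 0 0 0 0 -1" --pt "0.68 0.7 0 0 0 0 -1" --pt "0 0 0 0 0 0 -1" --pt "0 0 1 0 0 0 -1" --pt "0 0 1 0 0 0 -1" --pt "0 0 1 0 0 0 -1" --pt "0 0 1 0 0 0 -1" --pt "0 0 0.6 0 0 0 -1"

```text
t: 29.28
ee_pos: [0.5406, -0.0854, 0.0846]
eef_rot: [[-0.777, 0.63, -0.001], [0.63, 0.777, 0.0], [0.001, -0.001, -1.0]]
force: [0.2, -0.1, 0.5]
opening: 0.0856
finger_force: 0.0
```

Run:
```python
from h import *
cs=cam('scene')
for z in(.07,.08,.09,.1):print(z,(w2p(cs,[.568+.035*.986,.0889-.035*.165,z])[0]-[220,130])*2.6667+[260,0])
s=sense();print(s['ee_pos'])
a=read_camera('wrist')[:,:,::-1][60:,140:500]
b=read_camera('scene')[:,:,::-1][130:260,230:360]
cv2.imwrite('pics/w4.png',np.hstack([a,cv2.resize(b,(340,340),interpolation=cv2.INTER_CUBIC)]))
```

```text
0.07 [595.89421159 147.93669677]
0.08 [596.22697796 141.19322176]
0.09 [596.56327437 134.37791179]
0.1 [596.90315705 127.48961788]
[ 0.54055325 -0.08543426  0.08459053]
```

View pics/w4.png

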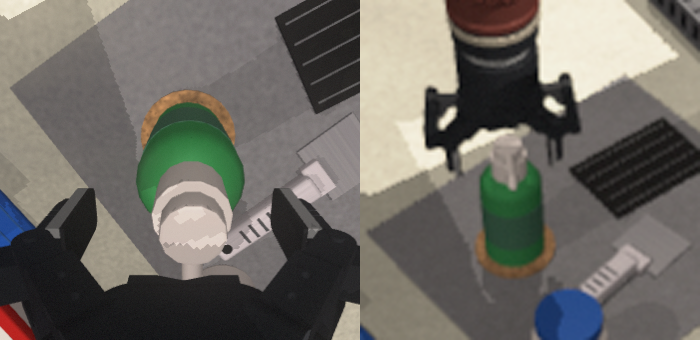

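Tip offset calibrated: tips are about 31 mm behind the reported TCP when shut. The pump head sits about 3.5 mm to the tool's +y side, so I'll centre on it, lower 7 mm and close on the collar.

>>> arm_command --pt "0 0.13 0.15 0 0 0 -1" --pt "0 0 0.13 0 0 0 -1" --pt "0 0 0 0 0 0 -1" --pt "0 0 0 0 0 0 0.2" --pt "0 0 0 0 0 0 1" --pt "0 0 0 0 0 0 1" --pt "0 0 0 0 0 0 1" --pt "0 0 0 0 0 0 1" --newtons 40

```text
t: 30.38
ee_pos: [0.5445, -0.0831, 0.0825]
eef_rot: [[-0.777, 0.629, 0.004], [0.629, 0.777, -0.002], [-0.005, 0.001, -1.0]]
force: [-4.6, -1.1, 21.0]
opening: 0.0407
finger_force: 32.6
```

Run:
```python
from h import *
s=sense();print(s['ee_pos'],s['opening'],s['force'])
a=read_camera('wrist')[:,:,::-1][60:,140:500]
b=read_camera('scene')[:,:,::-1][130:260,230:360]
cv2.imwrite('pics/w5.png',np.hstack([a,cv2.resize(b,(340,340),interpolation=cv2.INTER_CUBIC)]))
```

```text
[ 0.54451512 -0.08305252  0.08245761] 0.040739571643412416 [-4.5832746  -1.10325796 21.03481836]
```

View pics/w5.png

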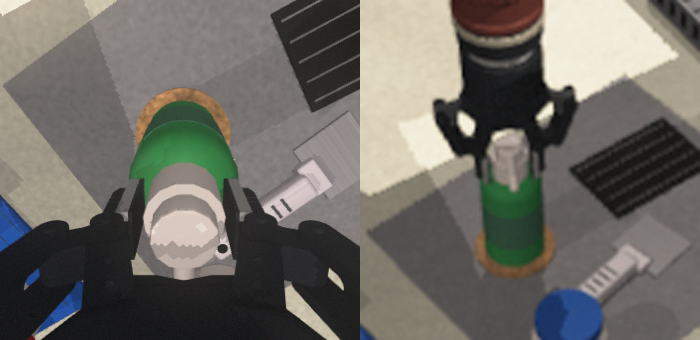

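The opening is 40.7 mm with 21 N upward, so the tips are on the sloped shoulder. I'll open, rise 10 mm and regrip.

>>> arm_command --pt "0 0 0 0 0 0 -0.3" --pt "0 0 0 0 0 0 -0.3" --pt "0 0 -0.2 0 0 0 -0.3" --pt "0 0 -0.23 0 0 0 -0.3" --pt "0 0 0 0 0 0 1" --pt "0 0 0 0 0 0 1" --pt "0 0 0 0 0 0 1" --pt "0 0 0 0 0 0 1"

```text
t: 31.48
ee_pos: [0.5434, -0.0824, 0.0905]
eef_rot: [[-0.777, 0.629, 0.001], [0.629, 0.777, -0.001], [-0.001, 0.0, -1.0]]
force: [-1.0, -0.2, 4.5]
opening: 0.0346
finger_force: 39.5
```

>>> arm_command --pt "0 0 -0.3 0 0 0 1" --pt "0 0 -0.7 0 0 0 1" --pt "0 0 -1 0 0 0 1" --pt "0 0 -1 0 0 0 1" --pt "0 0 -0.7 0 0 0 1" --pt "0 -0.3 -0.3 0 0 0 1" --pt "-0.06 -0.7 0 0 0 0 1" --pt "-0.06 -0.9 0 0 0 0 1"

```text
t: 32.48
ee_pos: [0.5142, -0.1217, 0.1886]
eef_rot: [[-0.777, 0.629, -0.002], [0.629, 0.777, 0.0], [0.001, -0.001, -1.0]]
force: [0.4, 0.2, -3.2]
opening: 0.0343
finger_force: 40.2
```

>>> arm_command --pt "-0.07 -0.9 0 0 0 0 1" --pt "-0.07 -0.9 0 0 0 0 1" --pt "-0.07 -0.9 0 0 0 0 1" --pt "-0.07 -0.9 0 0 0 0 1" --pt "-0.07 -0.9 0 0 0 0 1" --pt "-0.07 -0.9 0 0 0 0 1" --pt "-0.07 -0.9 0 0 0 0 1" --pt "-0.07 -0.9 0 0 0 0 1"

```text
t: 33.48
ee_pos: [0.4113, -0.2704, 0.1885]
eef_rot: [[-0.777, 0.63, -0.001], [0.63, 0.777, 0.001], [0.002, -0.0, -1.0]]
force: [0.6, -0.5, -2.0]
opening: 0.0344
finger_force: 40.2
```

>>> arm_command --pt "-0.07 -0.9 0 0 0 0 1" --pt "-0.07 -0.9 0 0 0 0 1" --pt "-0.05 -0.7 0 0 0 0 1" --pt "0 0 0.3 0 0 0 1" --pt "0 0 0.8 0 0 0 1" --pt "0 0 0.9 0 0 0 1" --pt "0 0 0.9 0 0 0 1" --pt "0 0 0.4 0 0 0 1"

```text
t: 34.48
ee_pos: [0.3769, -0.3199, 0.1053]
eef_rot: [[-0.777, 0.629, -0.001], [0.629, 0.777, 0.002], [0.002, 0.001, -1.0]]
force: [-0.0, 0.2, -2.1]
opening: 0.0343
finger_force: 40.3
```

>>> arm_command --pt "0 0 0.3 0 0 0 1" --pt "0 0 0.2 0 0 0 1" --pt "0 0 0.04 0 0 0 1" --pt "0 0 0 0 0 0 1"

```text
t: 34.98
ee_pos: [0.3776, -0.3214, 0.0942]
eef_rot: [[-0.777, 0.629, 0.0], [0.629, 0.777, -0.001], [-0.001, -0.0, -1.0]]
force: [0.3, 0.3, -2.4]
opening: 0.0345
finger_force: 40.3
```

>>> arm_command --pt "0 0 0.08 0 0 0 1" --pt "0 0 0.08 0 0 0 1" --pt "0 0 0 0 0 0 1"

```text
t: 35.35
ee_pos: [0.3773, -0.3211, 0.0896]
eef_rot: [[-0.777, 0.629, -0.0], [0.629, 0.777, 0.0], [0.0, 0.0, -1.0]]
force: [0.7, -0.1, -2.8]
opening: 0.0347
finger_force: 40.3
```

>>> arm_command --pt "0 0 0.06 0 0 0 1" --pt "0 0 0 0 0 0 1"

```text
t: 35.6
ee_pos: [0.3775, -0.3214, 0.0885]
eef_rot: [[-0.777, 0.629, 0.0], [0.629, 0.777, -0.001], [-0.0, -0.0, -1.0]]
force: [-0.6, -0.2, 0.2]
opening: 0.0349
finger_force: 40.6
```

>>> arm_command --pt "0 0 0 0 0 0 -1" --pt "0 0 0 0 0 0 -1" --pt "0 0 0 0 0 0 -1" --pt "0 0 0 0 0 0 -1" --pt "0 0 -1 0 0 0 -1" --pt "0 0 -1 0 0 0 -1" --pt "0 0 -1 0 0 0 -1" --pt "0 0 -1 0 0 0 -1"

```text
t: 36.6
ee_pos: [0.3774, -0.3211, 0.1891]
eef_rot: [[-0.777, 0.629, 0.0], [0.629, 0.777, -0.0], [-0.0, -0.0, -1.0]]
force: [0.6, 0.1, -0.9]
opening: 0.0855
finger_force: 0.0
```

>>> arm_command --pt "0 0 0 0 0 1 -1" --pt "0 0 0 0 0 1 -1" --pt "0 0 0 0 0 1 -1" --pt "0 0 0 0 0 1 -1" --pt "0 0 0 0 0 1 -1" --pt "0 0 0 0 0 1 -1" --pt "0 0 0 0 0 1 -1" --pt "0 0 0 0 0 1 -1"

```text
t: 37.6
ee_pos: [0.3774, -0.3212, 0.1882]
eef_rot: [[-0.087, 0.996, 0.0], [0.996, 0.087, -0.0], [-0.0, 0.0, -1.0]]
force: [0.3, 0.2, -0.5]
opening: 0.0856
finger_force: 0.0
```

>>> arm_command --pt "0 0 0 0 0 0.9 -1" --pt "0.97 0.97 0 0 0 0 -1" --pt "0.97 0.97 0 0 0 0 -1" --pt "0.97 0.97 0 0 0 0 -1" --pt "0.97 0.97 0 0 0 0 -1" --pt "0.97 0.97 0 0 0 0 -1" --pt "0.97 0.97 0 0 0 0 -1" --pt "0.97 0.97 0 0 0 0 -1"

```text
t: 38.6
ee_pos: [0.5479, -0.1505, 0.1882]
eef_rot: [[-0.0, 1.0, 0.0], [1.0, 0.0, -0.0], [-0.0, 0.0, -1.0]]
force: [-0.0, -0.3, 0.7]
opening: 0.0857
finger_force: 0.0
```

>>> arm_command --pt "0.97 0.97 0 0 0 0 -1" --pt "0.97 0.97 0 0 0 0 -1" --pt "0.97 0.97 0 0 0 0 -1" --pt "0 0 0.8 0 0 0 -1" --pt "0 0 0.8 0 0 0 -1" --pt "0 0 0.8 0 0 0 -1" --pt "0 0 0 0 0 0 -1"

```text
t: 39.48
ee_pos: [0.6184, -0.0786, 0.1259]
eef_rot: [[0.001, 1.0, -0.003], [1.0, -0.001, 0.001], [0.001, -0.003, -1.0]]
force: [-0.0, 0.4, 0.6]
opening: 0.0855
finger_force: 0.0
```

Run:
```python
from h import *
s=sense();print(s['ee_pos'])
a=read_camera('wrist')[:,:,::-1]
t=read_camera('top')[:,:,::-1][160:330,230:530]
cv2.imwrite('pics/w6.png',np.hstack([a[:,120:520],cv2.resize(t,(400,400))])[:, :800])
cm=cam('wrist',s);print(cm[0][0,0]);
```

```text
[ 0.61839641 -0.07862704  0.12592261]
295.187771363515
```

View pics/w6.png

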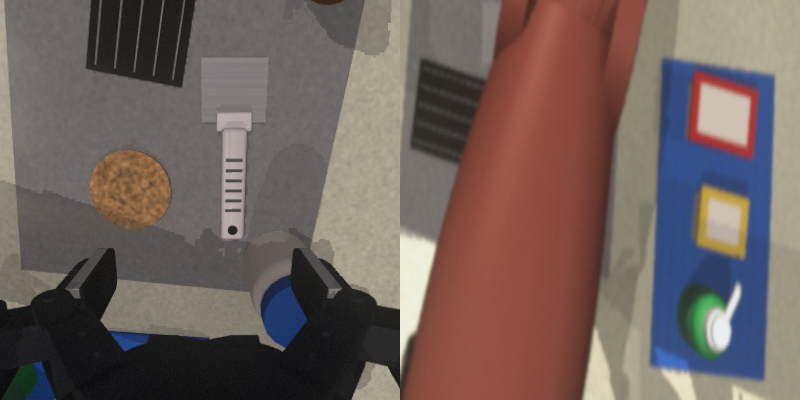

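Right: the tubs and the dispenser stand on the side mat. Left: the scraper's blade corners are at crop (202,59) and (267,58) and its hole at (232,230). The coaster is centred at (130,189).

Run:
```python
from h import *
s=sense();cm=cam('wrist',s);print(s['ee_pos'])
def P(n,u,z): print(n,(p2w(cm,np.array(u)+[120,0],z)[:,:2]*1000).round(1).tolist())
P('blade',[[202,59],[267,58],[268,122],[203,122]],.006)
P('handle end, hole, mid',[[232,238],[232,230],[234,150]],.021)
P('handle sides',[[221,200],[244,200]],.021)
im=cv2.imread('pics/w6.png');h=cv2.cvtColor(im,cv2.COLOR_BGR2HSV);H,S,V=[h[...,i].astype(int) for i in range(3)]
m=(S>70)&(H<30);m[:, :70]=0;m[:,190:]=0;m[:130]=0;m[245:]=0
c=max(cv2.findContours(m.astype(np.uint8),0,1)[0],key=cv2.contourArea).reshape(-1,2)
w=p2w(cm,c+[120,0],.007)[:,:2]*1000;print('cork',cv2.fitEllipse(w.astype(np.float32)))
```

```text
[ 0.61974167 -0.07898092  0.12845843]
blade [[619.4, 41.6], [679.3, 42.5], [683.5, -14.7], [620.2, -14.7]]
handle end, hole, mid [[650.0, -130.1], [649.8, -121.3], [649.6, -40.1]]
handle sides [[638.0, -89.4], [660.9, -89.4]]
cork ((544.6008911132812, -83.02716827392578), (83.28282928466797, 83.80438995361328), 129.1470947265625)
```

>>> arm_command --pt "0.5 0.56 0 0 0 0 -1" --pt "0.5 0.56 0 0 0 0 -1" --pt "0 0 1 0 0 0 -1" --pt "0 0 1 0 0 0 -1" --pt "0 0 1 0 0 0 -1" --pt "0 0 1 0 0 0 -1" --pt "0 0 1 0 0 0 -1" --pt "0 0 0.5 0 0 0 -1"

```text
t: 40.58
ee_pos: [0.6478, -0.0538, -0.0097]
eef_rot: [[0.0, 1.0, -0.0], [1.0, -0.0, -0.0], [-0.0, -0.0, -1.0]]
force: [-0.1, -0.2, 0.3]
opening: 0.0855
finger_force: 0.0
```

>>> arm_command --pt "0 0 0.4 0 0 0 -1" --pt "0 0 0.2 0 0 0 -1" --pt "0 0 0 0 0 0 -1"

```text
t: 40.95
ee_pos: [0.6481, -0.0538, -0.024]
eef_rot: [[-0.0, 1.0, 0.0], [1.0, 0.0, -0.0], [-0.0, 0.0, -1.0]]
force: [-0.1, -0.3, -0.6]
opening: 0.0854
finger_force: 0.0
```

>>> arm_command --pt "0 0 0 0 0 0 0.3" --pt "0 0 0 0 0 0 1" --pt "0 0 0 0 0 0 1" --pt "0 0 0 0 0 0 1" --pt "0 0 0 0 0 0 1" --pt "0 0 0 0 0 0 1" --newtons 50

```text
t: 41.7
ee_pos: [0.6482, -0.0538, -0.0239]
eef_rot: [[-0.0, 1.0, 0.001], [1.0, 0.0, -0.0], [-0.0, 0.001, -1.0]]
force: [-0.4, 0.0, 4.2]
opening: 0.0226
finger_force: 49.6
```

>>> arm_command --pt "0 0 -0.4 0 0 0 1" --pt "0 0 -0.9 0 0 0 1" --pt "0 0 -0.9 0 0 0 1" --pt "0 0 -1 0 0 0 1" --pt "0 0 -1 0 0 0 1" --pt "0 0 -0.8 0 0 0 1" --pt "0 0 0 0 0 -0.5 1" --pt "0 0 0 0 0 -1 1"

```text
t: 42.7
ee_pos: [0.6479, -0.0537, 0.1012]
eef_rot: [[-0.152, 0.988, 0.0], [0.988, 0.152, -0.0], [-0.0, 0.0, -1.0]]
force: [0.9, -0.2, -0.9]
opening: 0.0222
finger_force: 49.1
```

>>> arm_command --pt "0 0 0 0 0 -1 1" --pt "0 0 0 0 0 -1 1" --pt "0 0 0 0 0 -1 1" --pt "0 0 0 0 0 -1 1" --pt "0 0 0 0 0 -1 1" --pt "0 0 0 0 0 -1 1" --pt "0 0 0 0 0 -1 1" --pt "0 0 0 0 0 -1 1"

```text
t: 43.7
ee_pos: [0.6477, -0.0537, 0.1008]
eef_rot: [[-0.815, 0.579, -0.001], [0.579, 0.815, 0.0], [0.001, -0.0, -1.0]]
force: [1.3, 0.1, -0.5]
opening: 0.0226
finger_force: 49.1
```

>>> arm_command --pt "0 0 0 0 0 -1 1" --pt "0 0 0 0 0 -1 1" --pt "0 0 0 0 0 -1 1" --pt "0 0 0 0 0 -0.4 1" --pt "0.7 0.96 0 0 0 0 1" --pt "0.7 0.96 0 0 0 0 1" --pt "0.7 0.96 0 0 0 0 1" --pt "0.7 0.96 0 0 0 0 1"

```text
t: 44.7
ee_pos: [0.6066, 0.0588, 0.1008]
eef_rot: [[-0.961, 0.277, -0.001], [0.277, 0.961, -0.0], [0.0, -0.0, -1.0]]
force: [0.6, 0.7, -0.6]
opening: 0.0227
finger_force: 49.2
```

>>> arm_command --pt "0.7 0.96 0 0 0 0 1" --pt "0.7 0.96 0 0 0 0 1" --pt "0.7 0.96 0 0 0 0 1" --pt "0.7 0.96 0 0 0 0 1" --pt "0.7 0.96 0 0 0 0 1" --pt "0.7 0.96 0 0 0 0 1" --pt "0.7 0.96 0 0 0 0 1" --pt "0.7 0.96 0 0 0 0 1"

```text
t: 45.7
ee_pos: [0.5254, 0.2821, 0.1009]
eef_rot: [[-0.961, 0.277, -0.0], [0.277, 0.961, -0.0], [0.0, -0.0, -1.0]]
force: [1.2, -1.0, -0.3]
opening: 0.0229
finger_force: 49.2
```

>>> arm_command --pt "0.7 0.96 0 0 0 0 1" --pt "0.7 0.96 0 0 0 0 1" --pt "0 0 0 0 0 0 1" --pt "0 0 0 0 0 0 1"

```text
t: 46.2
ee_pos: [0.5056, 0.3367, 0.1007]
eef_rot: [[-0.961, 0.277, -0.0], [0.277, 0.961, -0.0], [0.0, -0.001, -1.0]]
force: [-0.5, 0.3, -1.0]
opening: 0.0229
finger_force: 49.2
```

Run:
```python
from h import *
s=sense();print(s['ee_pos'])
a=read_camera('wrist')[:,:,::-1];cv2.imwrite('pics/w7full.png',a)
t=read_camera('top')[:,:,::-1];cv2.imwrite('pics/t7.png',t)
t=t[170:310,100:250]
cv2.imwrite('pics/w7.png',np.hstack([a[:,110:510],cv2.resize(t,(400,400))]))
print([ (c,d['xyz'],d['p']) for c in('top','wrist') for d in pinpoint(c,'caddy')[:1]],sense()['ee_pos'])
```

```text
[0.50563377 0.33665507 0.10069741]
[('top', [0.4961, 0.3395, -0.0013], 0.87)] [0.50598913 0.33629223 0.10073796]
```

View pics/w7.png

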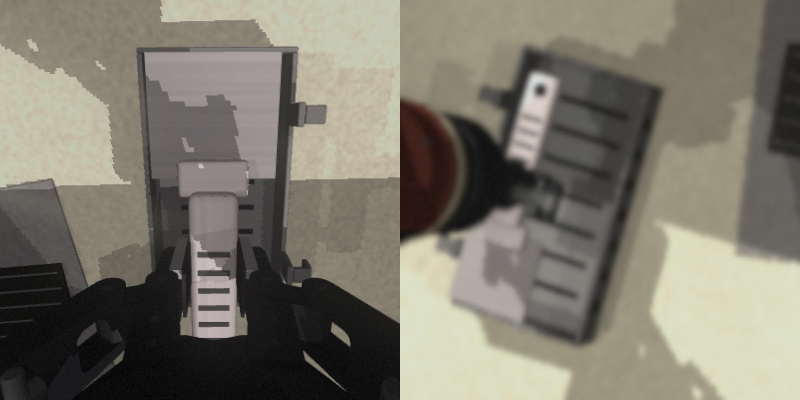

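The scraper hangs parallel inside the caddy outline. In the wrist view the far rim runs from (138,48) to (297,48). I'll compute the remaining offset.

Run:
```python
from h import *
s=sense();cm=cam('wrist',s);e=s['ee_pos'];R=s['eef_rot']
w=p2w(cm,np.array([[138,48],[297,48],[180,162],[247,162]])+[110,0],.045)
print('far rim in tool frame mm',((w-e)@R*1000).round(1)[:2].tolist(), np.linalg.norm(w[0]-w[1]))
im=cv2.imread('pics/t7.png');ct=cam('top')
f=lambda u:np.array(u)*[150/400,140/400]-0.3+[100,170]
c=p2w(ct,f([[522,46]]-np.array([400,0])),.045),p2w(ct,f([[662,88]]-np.array([400,0])),.045),p2w(ct,f([[590,345]]-np.array([400,0])),.045)
for q in c: print(q.round(4))
print('centre',(c[0]+c[2])/2)
```

```text
far rim in tool frame mm [[115.9, -53.4, 55.7], [115.9, 59.5, 55.7]] 0.11286565550158992
[[0.6112 0.369  0.045 ]]
[[0.5788 0.2475 0.045 ]]
[[0.3787 0.3036 0.045 ]]
centre [[0.49495216 0.3362888  0.045     ]]
```

>>> arm_command --pt "0 0.11 0 0 0 0 1" --pt "0 0 0.9 0 0 0 1" --pt "0 0 0.9 0 0 0 1" --pt "0 0 0.9 0 0 0 1" --pt "0 0 0.9 0 0 0 1" --pt "0 0 0.6 0 0 0 1" --pt "0 0 0.4 0 0 0 1" --pt "0 0 0 0 0 0 1"

```text
t: 47.4
ee_pos: [0.5061, 0.3395, -0.0147]
eef_rot: [[-0.961, 0.277, -0.001], [0.277, 0.961, -0.0], [0.001, -0.001, -1.0]]
force: [-0.4, 0.2, -0.8]
opening: 0.0227
finger_force: 49.2
```

>>> arm_command --pt "0 0 0.2 0 0 0 1" --pt "0 0 0.08 0 0 0 1" --pt "0 0 0 0 0 0 1"

```text
t: 47.78
ee_pos: [0.5064, 0.3397, -0.0212]
eef_rot: [[-0.961, 0.277, 0.0], [0.277, 0.961, -0.0], [-0.0, 0.0, -1.0]]
force: [-0.4, 0.2, -0.1]
opening: 0.0229
finger_force: 49.2
```

>>> arm_command --pt "0 0 0.04 0 0 0 1" --pt "0 0 0 0 0 0 0" --pt "0 0 0 0 0 0 0" --pt "0 0 0 0 0 0 0" --pt "0 0 -0.8 0 0 0 0" --pt "0 0 -1 0 0 0 0" --pt "0 0 -1 0 0 0 0" --pt "0 0 -1 0 0 0 0"

```text
t: 48.78
ee_pos: [0.5068, 0.3398, 0.0753]
eef_rot: [[-0.961, 0.277, 0.001], [0.277, 0.961, 0.0], [-0.001, 0.001, -1.0]]
force: [0.7, 0.4, 0.3]
opening: 0.0427
finger_force: 0.0
```

Run:
```python
from h import *
s=sense();print(s['ee_pos'])
a=read_camera('wrist')[:,:,::-1]
b=read_camera('scene')[:,:,::-1][90:240,300:450]
cv2.imwrite('pics/w8.png',np.hstack([a[:,110:510],cv2.resize(b,(400,400),interpolation=cv2.INTER_CUBIC)]))
```

```text
[0.5067741  0.33984374 0.07529293]
```

View pics/w8.png

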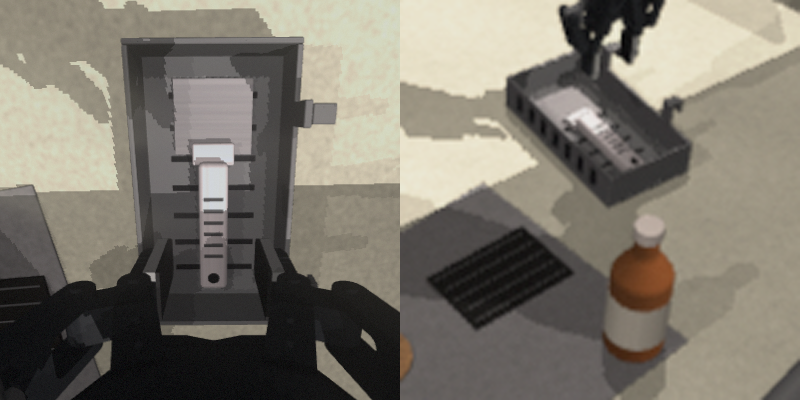

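The scraper lies flat in the caddy (blade at (213,115), handle end at (213,285)). Next is the dispenser.

>>> arm_command --pt "0 0 -1 0 0 0 0" --pt "0 0 -1 0 0 1 -1" --pt "0 0 -1 0 0 1 -1" --pt "0 0 -1 0 0 1 -1" --pt "0 0 -1 0 0 1 -1" --pt "-0.52 -0.99 0 0 0 0 -1" --pt "-0.52 -0.99 0 0 0 0 -1" --pt "-0.52 -0.99 0 0 0 0 -1"

```text
t: 49.88
ee_pos: [0.4896, 0.2567, 0.1977]
eef_rot: [[-0.777, 0.629, 0.0], [0.629, 0.777, -0.0], [-0.0, -0.0, -1.0]]
force: [-0.8, -0.0, -0.2]
opening: 0.0851
finger_force: 0.0
```

>>> arm_command --pt "-0.52 -0.99 0 0 0 0 -1" --pt "-0.52 -0.99 0 0 0 0 -1" --pt "-0.52 -0.99 0 0 0 0 -1" --pt "-0.52 -0.99 0 0 0 0 -1" --pt "-0.52 -0.99 0 0 0 0 -1" --pt "-0.52 -0.99 0 0 0 0 -1" --pt "-0.52 -0.99 0 0 0 0 -1" --pt "-0.52 -0.99 0 0 0 0 -1"

```text
t: 50.88
ee_pos: [0.4458, 0.0373, 0.1978]
eef_rot: [[-0.777, 0.629, 0.0], [0.629, 0.777, -0.0], [-0.0, 0.0, -1.0]]
force: [0.1, -0.4, -0.1]
opening: 0.0853
finger_force: 0.0
```

>>> arm_command --pt "-0.52 -0.99 0 0 0 0 -1" --pt "-0.52 -0.99 0 0 0 0 -1" --pt "-0.52 -0.99 0 0 0 0 -1" --pt "-0.52 -0.99 0 0 0 0 -1" --pt "-0.52 -0.99 0 0 0 0 -1" --pt "-0.52 -0.99 0 0 0 0 -1" --pt "-0.52 -0.99 0 0 0 0 -1" --pt "-0.52 -0.99 0 0 0 0 -1"

```text
t: 51.88
ee_pos: [0.402, -0.182, 0.1978]
eef_rot: [[-0.777, 0.629, 0.0], [0.629, 0.777, -0.0], [-0.0, -0.0, -1.0]]
force: [0.6, -0.7, -0.4]
opening: 0.0853
finger_force: 0.0
```

>>> arm_command --pt "-0.52 -0.99 0 0 0 0 -1" --pt "-0.52 -0.99 0 0 0 0 -1" --pt "-0.52 -0.99 0 0 0 0 -1" --pt "-0.52 -0.99 0 0 0 0 -1" --pt "-0.5 -0.99 0 0 0 0 -1" --pt "0 0 0 0 0 0 -1" --pt "0 0 0 0 0 0 -1"

```text
t: 52.75
ee_pos: [0.3745, -0.3174, 0.1978]
eef_rot: [[-0.777, 0.63, -0.0], [0.63, 0.777, 0.0], [0.0, 0.0, -1.0]]
force: [-0.3, 0.1, 0.3]
opening: 0.085
finger_force: 0.0
```

>>> arm_command --pt "-0.19 -0.05 0 0 0 0 -1" --pt "0 0 1 0 0 0 -1" --pt "0 0 1 0 0 0 -1" --pt "0 0 1 0 0 0 -1" --pt "0 0 0.9 0 0 0 -1" --pt "0 0 0.46 0 0 0 -1" --pt "0 0 0 0 0 0 -1"

```text
t: 53.62
ee_pos: [0.3775, -0.3214, 0.0884]
eef_rot: [[-0.777, 0.629, -0.0], [0.629, 0.777, 0.001], [0.001, 0.0, -1.0]]
force: [0.3, -0.4, 0.8]
opening: 0.0854
finger_force: 0.0
```

>>> arm_command --pt "0 0 0 0 0 0 0.2" --pt "0 0 0 0 0 0 1" --pt "0 0 0 0 0 0 1" --pt "0 0 0 0 0 0 1" --pt "0 0 0 0 0 0 1" --newtons 40

```text
t: 54.25
ee_pos: [0.3777, -0.3224, 0.0896]
eef_rot: [[-0.777, 0.629, 0.001], [0.629, 0.777, -0.001], [-0.001, -0.001, -1.0]]
force: [-0.7, 1.3, 5.7]
opening: 0.0345
finger_force: 40.0
```

>>> arm_command --pt "0 0 -0.3 0 0 0 1" --pt "0 0 -0.7 0 0 0 1" --pt "0 0 -1 0 0 0 1" --pt "0 0 -1 0 0 0 1" --pt "0 0 -0.7 0 0 0 1" --pt "0.06 0.3 -0.3 0 0 0 1" --pt "0.06 0.7 0 0 0 0 1" --pt "0.06 0.9 0 0 0 0 1"

```text
t: 55.25
ee_pos: [0.4042, -0.2807, 0.1878]
eef_rot: [[-0.777, 0.63, -0.001], [0.63, 0.777, 0.001], [0.001, 0.0, -1.0]]
force: [-0.6, -0.2, -2.4]
opening: 0.0348
finger_force: 40.2
```

>>> arm_command --pt "0.06 0.9 0 0 0 0 1" --pt "0.06 0.9 0 0 0 0 1" --pt "0.06 0.9 0 0 0 0 1" --pt "0.06 0.9 0 0 0 0 1" --pt "0.06 0.9 0 0 0 0 1" --pt "0.06 0.9 0 0 0 0 1" --pt "0.06 0.9 0 0 0 0 1" --pt "0.06 0.9 0 0 0 0 1"

```text
t: 56.25
ee_pos: [0.5079, -0.1325, 0.1875]
eef_rot: [[-0.778, 0.629, -0.002], [0.629, 0.778, 0.001], [0.002, -0.0, -1.0]]
force: [0.5, 0.2, -2.9]
opening: 0.0346
finger_force: 40.2
```

>>> arm_command --pt "0.06 0.9 0 0 0 0 1" --pt "0.06 0.9 0 0 0 0 1" --pt "0.07 0.7 0 0 0 0 1" --pt "0 0 0 0 0 0 1" --pt "0 0 0 0 0 0 1"

```text
t: 56.88
ee_pos: [0.5432, -0.0831, 0.1884]
eef_rot: [[-0.777, 0.629, -0.001], [0.629, 0.777, -0.0], [0.0, -0.0, -1.0]]
force: [0.1, -0.2, -1.8]
opening: 0.0343
finger_force: 40.3
```

>>> arm_command --pt "0 0.02 0.5 0 0 0 1" --pt "0 0 0.9 0 0 0 1" --pt "0 0 0.9 0 0 0 1" --pt "0 0 0.8 0 0 0 1" --pt "0 0 0.5 0 0 0 1" --pt "0 0 0.18 0 0 0 1" --pt "0 0 0 0 0 0 1" --pt "0 0 0 0 0 0 1"

```text
t: 57.88
ee_pos: [0.5443, -0.083, 0.0951]
eef_rot: [[-0.777, 0.629, 0.001], [0.629, 0.777, -0.001], [-0.001, 0.0, -1.0]]
force: [-0.1, -0.7, -2.5]
opening: 0.0347
finger_force: 40.3
```

>>> arm_command --pt "0.03 0 0.1 0 0 0 1" --pt "0 0 0.06 0 0 0 1" --pt "0 0 0 0 0 0 1"

```text
t: 58.25
ee_pos: [0.5439, -0.0825, 0.0917]
eef_rot: [[-0.777, 0.629, 0.002], [0.629, 0.777, -0.001], [-0.002, 0.001, -1.0]]
force: [-1.9, 1.2, 5.8]
opening: 0.0344
finger_force: 41.2
```

>>> arm_command --pt "0 0 0 0 0 0 -1" --pt "0 0 0 0 0 0 -1" --pt "0 0 0 0 0 0 -1" --pt "0 0 0 0 0 0 -1" --pt "0 0 -1 0 0 0 -1" --pt "0 0 -1 0 0 0 -1" --pt "0 0 -1 0 0 0 -1" --pt "0 0 -1 0 0 0 -1"

```text
t: 59.25
ee_pos: [0.5432, -0.0823, 0.191]
eef_rot: [[-0.777, 0.629, 0.0], [0.629, 0.777, -0.0], [-0.0, -0.0, -1.0]]
force: [0.1, 0.4, -0.8]
opening: 0.0858
finger_force: 0.0
```

Run:
```python
from h import *
s=sense();print(s['ee_pos'])
a=read_camera('wrist')[:,:,::-1]
im=read_camera('top')[:,:,::-1].copy();cv2.imwrite('pics/t9.png',im)
b=im[190:250,315:375];cs=read_camera('scene')[:,:,::-1].copy();cv2.imwrite('pics/s9.png',cs)
print('disp',pinpoint('scene','dispenser')[:1],pinpoint('top','dispenser')[:1])
cv2.imwrite('pics/w9.png',np.hstack([a[:,120:520],cv2.resize(cs[160:250,245:335],(400,400),interpolation=cv2.INTER_CUBIC)]))
```

```text
[ 0.54317822 -0.08232817  0.19103342]
disp [{'xyz': [0.5422, -0.0775, 0.0074], 'p': 0.82}] []
```

View pics/w9.png

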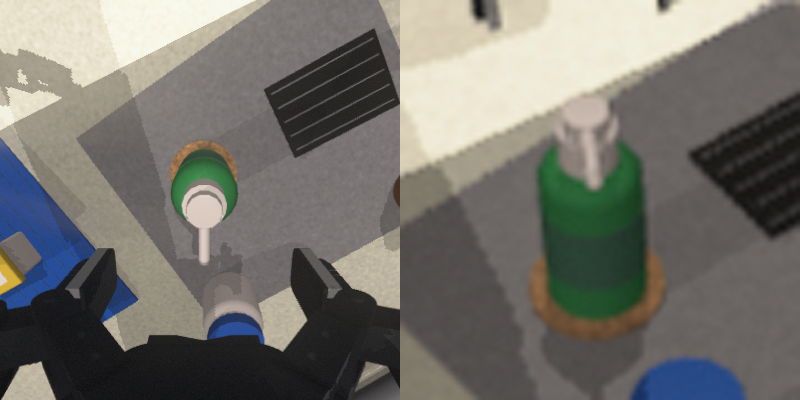

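The dispenser stands centred: in the wrist crop the coaster spans x 170–239 and the head is at 205. Next is the red-lidded tub.

>>> arm_command --pt "-0.77 -0.81 0 0 0 0 -1" --pt "-0.77 -0.81 0 0 0 0 -1" --pt "-0.77 -0.81 0 0 0 0 -1" --pt "-0.77 -0.81 0 0 0 0 -1" --pt "-0.77 -0.81 0 0 0 0 -1" --pt "-0.77 -0.81 0 0 0 0 -1" --pt "-0.77 -0.81 0 0 0 0 -1" --pt "-0.77 -0.81 0 0 0 0 -1"

```text
t: 60.5
ee_pos: [0.5604, -0.3057, 0.1885]
eef_rot: [[-0.777, 0.629, -0.002], [0.629, 0.777, 0.001], [0.002, -0.0, -1.0]]
force: [-0.3, 0.0, 0.5]
opening: 0.0853
finger_force: 0.0
```

>>> arm_command --pt "-0.77 -0.81 0 0 0 0 -1" --pt "-0.77 -0.81 0 0 0 0 -1" --pt "0 0 0 0 0 1 -1" --pt "0 0 0 0 0 1 -1" --pt "0 0 0 0 0 1 -1" --pt "0 0 0 0 0 1 -1" --pt "0 0 0 0 0 1 -1" --pt "0 0 0 0 0 1 -1"

```text
t: 61.5
ee_pos: [0.5648, -0.3604, 0.1884]
eef_rot: [[-0.283, 0.959, -0.002], [0.959, 0.283, 0.002], [0.002, -0.001, -1.0]]
force: [0.8, 0.1, 0.5]
opening: 0.0858
finger_force: 0.0
```

>>> arm_command --pt "0 0 0 0 0 1 -1" --pt "0 0 0 0 0 1 -1" --pt "0 0 0 0 0 1 -1" --pt "0 0 0 0 0 1 -1" --pt "0 0 0 0 0 0.56 -1" --pt "0 0 0 0 0 0 -1" --pt "0 0 0 0 0 0 -1"

```text
t: 62.38
ee_pos: [0.5651, -0.3606, 0.1894]
eef_rot: [[0.164, 0.986, -0.001], [0.986, -0.164, 0.001], [0.001, -0.001, -1.0]]
force: [-0.4, -0.1, 0.5]
opening: 0.0853
finger_force: 0.0
```

Run:
```python
from h import *
s=sense();im=read_camera('wrist')[:,:,::-1].copy();cm=cam('wrist',s);e=s['ee_pos'];print(e,s['eef_rot'][:2,0])
h=cv2.cvtColor(im,cv2.COLOR_BGR2HSV);H,S,V=[h[...,i].astype(int) for i in range(3)]
print('red',blob(cm,((H<8)|(H>172))&(S>120)&(V>50),.053,(230,60,420,300)))
print('yellow',blob(cm,(abs(H-25)<8)&(S>130)&(V>60),.065))
```

```text
[ 0.56511407 -0.36062581  0.18941895] [0.16397536 0.98646428]
red (array([ 567. , -358.3,  107.5,   64.7,   80.5]), 5788.5)
yellow (array([ 468.5, -352.3,   77.9,   56. ,   80.4]), 3739.0)
```

>>> arm_command --pt "-0.03 0.05 1 0 0 0 -1" --pt "0 0 1 0 0 0 -1" --pt "0 0 1 0 0 0 -1" --pt "0 0 1 0 0 0 -1" --pt "0 0 1 0 0 0 -1" --pt "0 0 1 0 0 0 -1" --pt "0 0 1 0 0 0 -1" --pt "0 0 0.5 0 0 0 -1"

```text
t: 63.42
ee_pos: [0.5657, -0.3611, 0.001]
eef_rot: [[0.165, 0.986, -0.002], [0.986, -0.165, 0.001], [0.001, -0.002, -1.0]]
force: [-0.1, 0.2, 0.6]
opening: 0.0856
finger_force: 0.0
```

>>> arm_command --pt "0 0 0 0 0 0 -1" --pt "0 0 0 0 0 0 1" --pt "0 0 0 0 0 0 1" --pt "0 0 0 0 0 0 1" --pt "0 0 0 0 0 0 1" --pt "0 0 0 0 0 0 1" --newtons 25

```text
t: 64.18
ee_pos: [0.5673, -0.3626, 0.0043]
eef_rot: [[0.165, 0.986, 0.002], [0.986, -0.165, -0.002], [-0.001, 0.002, -1.0]]
force: [-0.3, -0.2, 5.9]
opening: 0.0653
finger_force: 29.2
```

>>> arm_command --pt "0 0 -0.6 0 0 0 1" --pt "0 0 -1 0 0 0 1" --pt "0 0 -1 0 0 0 1" --pt "0 0 -1 0 0 0 1" --pt "0 0 -1 0 0 0 1" --pt "0 0 -1 0 0 0 1" --pt "0 0 -1 0 0 0 1" --pt "0 0 -1 0 0 0 1"

```text
t: 65.18
ee_pos: [0.5664, -0.3617, 0.1946]
eef_rot: [[0.165, 0.986, 0.0], [0.986, -0.165, -0.0], [-0.0, 0.0, -1.0]]
force: [-0.3, 0.5, -0.4]
opening: 0.0651
finger_force: 28.4
```

>>> arm_command --pt "0.5 -0.16 -0.4 0 0 0 1" --pt "1 -0.16 0 0 0 0 1" --pt "1 -0.16 0 0 0 0 1" --pt "1 -0.16 0 0 0 0 1" --pt "1 -0.16 0 0 0 0 1" --pt "1 -0.16 0 0 0 0 1" --pt "1 -0.16 0 0 0 0 1" --pt "1 -0.16 0 0 0 0 1"

```text
t: 66.18
ee_pos: [0.5658, -0.1699, 0.2028]
eef_rot: [[0.165, 0.986, 0.0], [0.986, -0.165, -0.0], [-0.0, 0.0, -1.0]]
force: [0.1, -0.4, -0.4]
opening: 0.0653
finger_force: 28.5
```

>>> arm_command --pt "1 -0.16 0 0 0 0 1" --pt "1 -0.16 0 0 0 0 1" --pt "1 -0.16 0 0 0 0 1" --pt "1 -0.16 0 0 0 0 1" --pt "1 -0.16 0 0 0 0 1" --pt "1 -0.16 0 0 0 0 1" --pt "1 -0.16 0 0 0 0 1" --pt "1 -0.16 0 0 0 0 1"

```text
t: 67.18
ee_pos: [0.567, 0.0326, 0.2027]
eef_rot: [[0.165, 0.986, 0.0], [0.986, -0.165, -0.0], [-0.0, 0.0, -1.0]]
force: [-0.0, -0.5, -1.3]
opening: 0.0651
finger_force: 28.5
```

>>> arm_command --pt "1 -0.16 0 0 0 0 1" --pt "1 -0.16 0 0 0 0 1" --pt "0.25 0 0 0 0 0 1" --pt "0 0 1 0 0 0 1" --pt "0 0 1 0 0 0 1" --pt "0 0 1 0 0 0 1" --pt "0 0 0 0 0 0 1" --pt "0 0 0 0 0 0 1"

```text
t: 68.18
ee_pos: [0.5692, 0.0876, 0.1289]
eef_rot: [[0.165, 0.986, 0.001], [0.986, -0.165, -0.0], [-0.0, 0.001, -1.0]]
force: [0.5, -0.3, -0.4]
opening: 0.0653
finger_force: 28.4
```

Run:
```python
from h import *
s=sense();im=read_camera('wrist')[:,:,::-1].copy();cm=cam('wrist',s);e=s['ee_pos'];R=s['eef_rot'];print(e,R[:2,0])
t=read_camera('top')[:,:,::-1][160:250,215:325]
cv2.imwrite('pics/w10.png',np.hstack([im[:,120:520],cv2.resize(t,(400,400),interpolation=cv2.INTER_CUBIC)]))
a=np.radians(80.1);x=np.array([np.cos(a),np.sin(a)]);y=np.array([-x[1],x[0]])
print('predicted mat corners',[(w2p(cm,np.r_[np.array([.565,.0902])+i*.067*x+j*.045*y,.007])[0]-[120,0]).round() for i in(1,-1) for j in(1,-1)])
```

```text
[0.56918021 0.08757238 0.1288588 ] [0.16542448 0.98622246]
predicted mat corners [array([152., 117.]), array([245., 118.]), array([157., 245.]), array([239., 245.])]
```

View pics/w10.png

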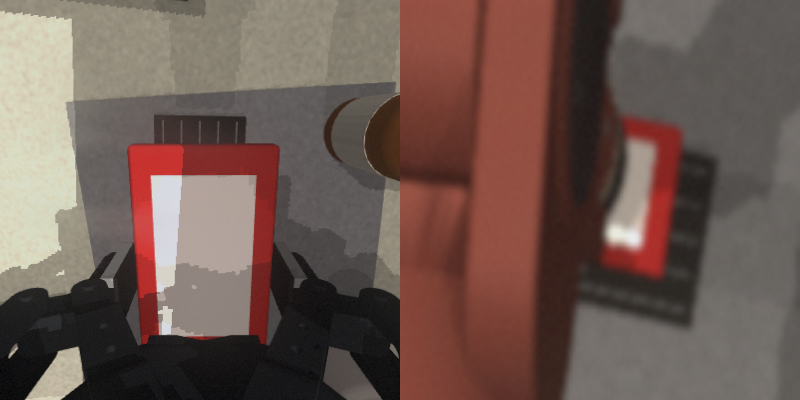

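The mat's far edge is at crop (154–246,116), and its centre line is about 2–3 mm to the tool's −y side of the tub. I'll shift 2 mm and lower.

>>> arm_command --pt "-0.02 -0.09 0.8 0 0 0 1" --pt "0 0 1 0 0 0 1" --pt "0 0 1 0 0 0 1" --pt "0 0 1 0 0 0 1" --pt "0 0 0.7 0 0 0 1" --pt "0 0 0.2 0 0 0 1" --pt "0 0 0 0 0 0 1"

```text
t: 69.15
ee_pos: [0.5669, 0.0876, 0.0108]
eef_rot: [[0.165, 0.986, 0.001], [0.986, -0.165, -0.0], [-0.0, 0.001, -1.0]]
force: [0.1, 0.7, -0.0]
opening: 0.065
finger_force: 28.4
```

>>> arm_command --pt "0 0 0.08 0 0 0 1" --pt "0 0 0 0 0 0 1"

```text
t: 69.4
ee_pos: [0.5669, 0.0876, 0.0088]
eef_rot: [[0.165, 0.986, 0.001], [0.986, -0.165, -0.0], [-0.0, 0.001, -1.0]]
force: [0.7, 0.2, -1.6]
opening: 0.0653
finger_force: 28.4
```

>>> arm_command --pt "0 0 0.08 0 0 0 1" --pt "0 0 0.05 0 0 0 1" --pt "0 0 0 0 0 0 1"

```text
t: 69.78
ee_pos: [0.5668, 0.0876, 0.0063]
eef_rot: [[0.165, 0.986, 0.001], [0.986, -0.165, -0.0], [-0.0, 0.001, -1.0]]
force: [-4.5, -0.3, 9.9]
opening: 0.0655
finger_force: 29.6
```

>>> arm_command --pt "0 0 0 0 0 0 -1" --pt "0 0 0 0 0 0 -1" --pt "0 0 0 0 0 0 -1" --pt "0 0 -1 0 0 0 -1" --pt "0 0 -1 0 0 0 -1" --pt "0 0 -1 0 0 0 -1" --pt "0 0 -1 0 0 0 -1" --pt "0 0 -1 0 0 0 -1"

```text
t: 70.78
ee_pos: [0.5664, 0.0876, 0.1307]
eef_rot: [[0.165, 0.986, -0.0], [0.986, -0.165, -0.0], [-0.0, -0.0, -1.0]]
force: [1.0, 0.3, 0.1]
opening: 0.0852
finger_force: 0.0
```

>>> arm_command --pt "0 0 -1 0 0 0 -1" --pt "0 0 -1 0 0 0 -1" --pt "0 0 -1 0 0 0 -1" --pt "0 0 0 0 0 0 -1" --pt "0 0 0 0 0 0 -1"

```text
t: 71.4
ee_pos: [0.5662, 0.0876, 0.2039]
eef_rot: [[0.165, 0.986, -0.001], [0.986, -0.165, -0.0], [-0.0, -0.001, -1.0]]
force: [0.4, -0.6, -0.7]
opening: 0.0853
finger_force: 0.0
```

Run:
```python
from h import *
s=sense();im=read_camera('wrist')[:,:,::-1].copy();cm=cam('wrist',s);e=s['ee_pos'];R=s['eef_rot'];print(e,R[:2,0])
h=cv2.cvtColor(im,cv2.COLOR_BGR2HSV);H,S,V=[h[...,i].astype(int) for i in range(3)]
roi=(240,60,420,250)
r=((H<8)|(H>172))&(S>120)&(V>50)
print('red',blob(cm,r,.055,roi)); print('mat',blob(cm,(V<50)|r,.007,roi))
cv2.imwrite('pics/w11.png',cv2.resize(im[90:240,240:410],(680,600),interpolation=cv2.INTER_CUBIC))
```

```text
[0.56622977 0.08762758 0.20393518] [0.16525404 0.98625102]
red (array([568.2,  91.3, 107.6,  65.7,  80.5]), 5483.0)
mat (array([570.1,  87.7, 137.2,  79.7,  80. ]), 5820.0)
```

View pics/w11.png

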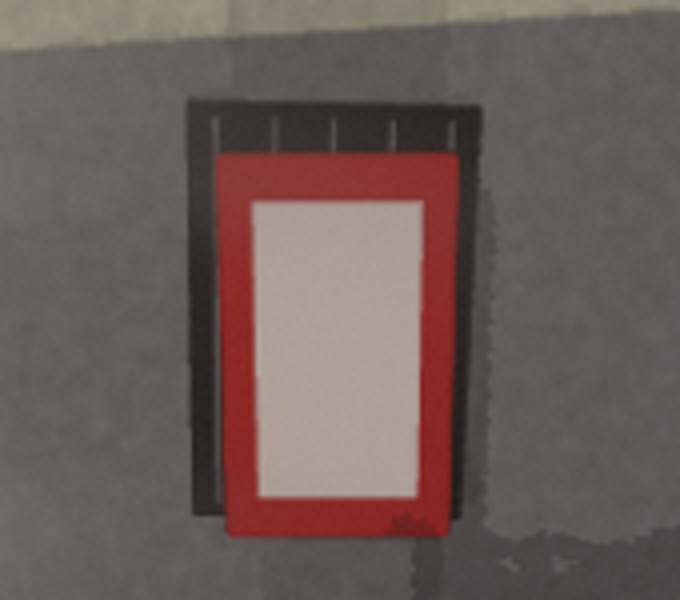

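The crop shows mat corners at (187,98), (483,105) and (193,516). The lid corners are at (217,153), (460,153), (229,536) and (450,536).

Run:
```python
from h import *
s=sense();cm=cam('wrist',s);e=s['ee_pos'];R=s['eef_rot'];f=lambda u:np.array(u)/4-.375+[240,90]
T=lambda u,z:((p2w(cm,f(u),z)-e)@R*1000)[:,:2].round(1)
m=T([[187,98],[483,105],[193,516],[461,519]],.007);l=T([[217,153],[460,153],[229,536],[450,536]],.055)
print('tool xy mm: mat',m.tolist(),m.mean(0),'\nlid',l.tolist(),l.mean(0))
```

```text
tool xy mm: mat [[72.4, -43.8], [70.3, 45.7], [-61.3, -46.4], [-62.3, 42.8]] [ 4.775 -0.425] 
lid [[57.9, -30.5], [57.9, 34.1], [-50.5, -30.0], [-50.5, 34.3]] [3.7   1.975]
```

The tub is within 2.5 mm and about 1° of the mat centre, which is good enough. Now the yellow-lidded tub.

>>> arm_command --pt "-0.95 -0.05 0 0 0 0 -1" --pt "-0.95 -0.05 0 0 0 0 -1" --pt "-0.95 -0.05 0 0 0 0 -1" --pt "-0.95 -0.05 0 0 0 0 -1" --pt "-0.95 -0.05 0 0 0 0 -1" --pt "-0.95 -0.05 0 0 0 0 -1" --pt "-0.95 -0.05 0 0 0 0 -1" --pt "-0.95 -0.05 0 0 0 0 -1"

```text
t: 72.45
ee_pos: [0.5245, -0.0986, 0.2036]
eef_rot: [[0.165, 0.986, -0.002], [0.986, -0.165, 0.001], [0.0, -0.002, -1.0]]
force: [-0.2, -0.8, 0.5]
opening: 0.0856
finger_force: 0.0
```

>>> arm_command --pt "-0.95 -0.05 0 0 0 0 -1" --pt "-0.95 -0.05 0 0 0 0 -1" --pt "-0.95 -0.05 0 0 0 0 -1" --pt "-0.95 -0.05 0 0 0 0 -1" --pt "-0.95 -0.05 0 0 0 0 -1" --pt "-0.95 -0.05 0 0 0 0 -1" --pt "-0.95 -0.05 0 0 0 0 -1" --pt "-0.95 -0.05 0 0 0 0 -1"

```text
t: 73.45
ee_pos: [0.4833, -0.2842, 0.2036]
eef_rot: [[0.165, 0.986, -0.001], [0.986, -0.165, 0.001], [0.001, -0.001, -1.0]]
force: [0.1, -0.2, -0.7]
opening: 0.0854
finger_force: 0.0
```

>>> arm_command --pt "-0.95 -0.05 0 0 0 0 -1" --pt "-0.95 -0.05 0 0 0 0 -1" --pt "-1 -0.05 0 0 0 0 -1" --pt "0 0 0.9 0 0 0 -1" --pt "0 0 1 0 0 0 -1" --pt "0 0 1 0 0 0 -1" --pt "0 0 1 0 0 0 -1" --pt "0 0 0 0 0 0 -1"

```text
t: 74.45
ee_pos: [0.4671, -0.3542, 0.1054]
eef_rot: [[0.165, 0.986, -0.002], [0.986, -0.165, 0.003], [0.002, -0.003, -1.0]]
force: [-0.5, -0.1, 0.5]
opening: 0.0854
finger_force: 0.0
```

>>> arm_command --pt "-0.06 -0.02 1 0 0 0 -1" --pt "0 0 1 0 0 0 -1" --pt "0 0 1 0 0 0 -1" --pt "0 0 0.85 0 0 0 -1" --pt "0 0 0 0 0 0 -1" --pt "0 0 0 0 0 0 1" --pt "0 0 0 0 0 0 1" --pt "0 0 0 0 0 0 1" --newtons 25

```text
t: 75.45
ee_pos: [0.4683, -0.3572, 0.0131]
eef_rot: [[0.165, 0.986, 0.002], [0.986, -0.165, -0.002], [-0.002, 0.002, -1.0]]
force: [-0.4, 0.3, 6.3]
opening: 0.0555
finger_force: 26.7
```

>>> arm_command --pt "0 0 0 0 0 0 1" --pt "0 0 0 0 0 0 1"

```text
t: 75.7
ee_pos: [0.4683, -0.3572, 0.0131]
eef_rot: [[0.165, 0.986, 0.002], [0.986, -0.165, -0.002], [-0.002, 0.002, -1.0]]
force: [0.3, 0.3, 7.0]
opening: 0.0554
finger_force: 26.7
```

>>> arm_command --pt "0 0 -0.6 0 0 0 1" --pt "0 0 -1 0 0 0 1" --pt "0 0 -1 0 0 0 1" --pt "0 0 -1 0 0 0 1" --pt "0 0 -1 0 0 0 1" --pt "0 0 -1 0 0 0 1" --pt "0 0 -1 0 0 0 1" --pt "0 0 -1 0 0 0 1"

```text
t: 76.7
ee_pos: [0.4675, -0.356, 0.2033]
eef_rot: [[0.165, 0.986, 0.001], [0.986, -0.165, -0.001], [-0.001, 0.001, -1.0]]
force: [-0.2, 0.3, -0.9]
opening: 0.0555
finger_force: 27.0
```

>>> arm_command --pt "0.5 0.05 -0.4 0 0 0 1" --pt "1 0.05 0 0 0 0 1" --pt "1 0.06 0 0 0 0 1" --pt "1 0.06 0 0 0 0 1" --pt "1 0.06 0 0 0 0 1" --pt "1 0.06 0 0 0 0 1" --pt "1 0.06 0 0 0 0 1" --pt "1 0.06 0 0 0 0 1"

```text
t: 77.7
ee_pos: [0.5094, -0.1702, 0.21]
eef_rot: [[0.164, 0.986, -0.001], [0.986, -0.164, 0.001], [0.001, -0.002, -1.0]]
force: [0.7, 0.6, 0.1]
opening: 0.0555
finger_force: 27.0
```

>>> arm_command --pt "1 0.06 0 0 0 0 1" --pt "1 0.06 0 0 0 0 1" --pt "1 0.06 0 0 0 0 1" --pt "1 0.06 0 0 0 0 1" --pt "1 0.06 0 0 0 0 1" --pt "1 0.06 0 0 0 0 1" --pt "1 0.06 0 0 0 0 1" --pt "1 0.06 0 0 0 0 1"

```text
t: 78.7
ee_pos: [0.5536, 0.0248, 0.21]
eef_rot: [[0.164, 0.986, -0.002], [0.986, -0.164, 0.001], [0.0, -0.002, -1.0]]
force: [-0.1, -0.2, -1.2]
opening: 0.0555
finger_force: 27.0
```

>>> arm_command --pt "1 0.06 0 0 0 0 1" --pt "1 0.06 0 0 0 0 1" --pt "0.6 0 0 0 0 0 1" --pt "0 0 1 0 0 0 1" --pt "0 0 1 0 0 0 1" --pt "0 0 1 0 0 0 1" --pt "0 0 0 0 0 0 1" --pt "0 0 0 0 0 0 1"

```text
t: 79.7
ee_pos: [0.5685, 0.086, 0.1371]
eef_rot: [[0.165, 0.986, 0.001], [0.986, -0.165, -0.0], [-0.0, 0.001, -1.0]]
force: [-0.1, 0.5, 0.0]
opening: 0.0552
finger_force: 27.0
```

Run:
```python
from h import *
s=sense();im=read_camera('wrist')[:,:,::-1].copy();cm=cam('wrist',s);e=s['ee_pos'];R=s['eef_rot'];print(e,R[:2,0])
h=cv2.cvtColor(im,cv2.COLOR_BGR2HSV);H,S,V=[h[...,i].astype(int) for i in range(3)]
T=lambda u,z:((p2w(cm,u,z)-e)@R*1000)[:,:2].round(1)
zt=e[2]-.0131+.065
m=((abs(H-25)<8)&(S>130)&(V>60)).astype(np.uint8)
c=max(cv2.findContours(m,0,1)[0],key=cv2.contourArea);x,y,w,hh=cv2.boundingRect(c);print('yellow px',x,y,w,hh)
yy=y+2;row=np.where(m[yy])[0];print('yellow far edge tool',T([[row.min(),y],[row.max()+1,y]],zt).tolist(), 'want x 40')
r=(((H<8)|(H>172))&(S>120)&(V>50)).astype(np.uint8);r[:, :230]=0;r[:,420:]=0;r[250:]=0
c=max(cv2.findContours(r,0,1)[0],key=cv2.contourArea);x,y,w,hh=cv2.boundingRect(c);print('red px',x,y,w,hh)
row=np.where(r[y+2])[0];print('red far edge tool',T([[row.min(),y],[row.max()+1,y]],.055).tolist())
```

```text
[0.56846451 0.08601085 0.13710849] [0.16507815 0.98628049]
yellow px 260 176 128 159
yellow far edge tool [[45.4, -24.9], [45.4, 26.2]] want x 40
red px 283 129 77 43
red far edge tool [[59.4, -33.4], [59.4, 31.8]]
```

>>> arm_command --pt "-0.03 -0.055 0.9 0 0 0 1" --pt "0 0 0.9 0 0 0 1" --pt "0 0 0.6 0 0 0 1" --pt "0 0 0.3 0 0 0 1" --pt "0 0 0 0 0 0 1" --pt "0 0 0 0 0 0 1"

```text
t: 80.5
ee_pos: [0.5676, 0.0852, 0.0697]
eef_rot: [[0.165, 0.986, 0.001], [0.986, -0.165, -0.0], [0.0, 0.001, -1.0]]
force: [-0.8, 0.4, -1.0]
opening: 0.0551
finger_force: 27.0
```

>>> arm_command --pt "0 0 0.08 0 0 0 1" --pt "0 0 0 0 0 0 1"

```text
t: 80.75
ee_pos: [0.5671, 0.0852, 0.0669]
eef_rot: [[0.165, 0.986, 0.0], [0.986, -0.165, -0.0], [-0.0, 0.0, -1.0]]
force: [0.5, -0.1, 0.4]
opening: 0.0551
finger_force: 27.0
```

>>> arm_command --pt "0 0 0.08 0 0 0 1" --pt "0 0 0.06 0 0 0 1" --pt "0 0 0 0 0 0 1"

```text
t: 81.12
ee_pos: [0.567, 0.0853, 0.0632]
eef_rot: [[0.165, 0.986, -0.0], [0.986, -0.165, -0.0], [-0.0, 0.0, -1.0]]
force: [0.6, 0.8, -0.9]
opening: 0.0553
finger_force: 27.1
```

>>> arm_command --pt "0 0 0.05 0 0 0 1" --pt "0 0 0 0 0 0 1"

```text
t: 81.38
ee_pos: [0.5671, 0.0853, 0.0631]
eef_rot: [[0.165, 0.986, 0.001], [0.986, -0.165, -0.0], [-0.0, 0.001, -1.0]]
force: [-4.1, 1.0, 9.0]
opening: 0.0554
finger_force: 28.0
```

>>> arm_command --pt "0 0 0 0 0 0 -1" --pt "0 0 0 0 0 0 -1" --pt "0 0 0 0 0 0 -1" --pt "0 0 0 0 0 0 -1" --pt "0 0 -0.8 0 0 0 -1" --pt "0 0 -1 0 0 0 -1" --pt "0 0 -1 0 0 0 -1" --pt "0 0 -1 0 0 0 -1"

```text
t: 82.38
ee_pos: [0.5673, 0.0852, 0.1595]
eef_rot: [[0.165, 0.986, 0.002], [0.986, -0.165, -0.0], [0.0, 0.002, -1.0]]
force: [0.5, -0.2, 0.5]
opening: 0.0853
finger_force: 0.0
```

>>> arm_command --pt "0 0 -1 0 0 0 -1" --pt "0 0 -1 0 0 0 -1" --pt "0 0 -1 0 0 0 -1" --pt "0 -1 0 0 0 0 -1" --pt "0 -1 0 0 0 0 -1" --pt "0 -1 0 0 0 0 -1" --pt "0 -1 0 0 0 0 -1" --pt "0 0 0 0 0 0 -1"

```text
t: 83.38
ee_pos: [0.4678, 0.1021, 0.234]
eef_rot: [[0.165, 0.986, 0.002], [0.986, -0.165, -0.0], [0.0, 0.002, -1.0]]
force: [0.5, -0.7, -0.1]
opening: 0.0855
finger_force: 0.0
```

Run:
```python
from h import *
s=sense();print(s['ee_pos'],s['t'])
im=read_camera('top')[:,:,::-1];sc=read_camera('scene')[:,:,::-1]
a=cv2.resize(im[110:300,115:405],(400,262),interpolation=cv2.INTER_CUBIC);w=read_camera('wrist')[:,:,::-1]
b=cv2.resize(sc[90:290,230:430],(400,400),interpolation=cv2.INTER_CUBIC)
a=np.vstack([a,cv2.resize(w,(400,250))]);b=np.vstack([b,np.zeros((112,400,3),np.uint8)])
cv2.imwrite('pics/f1.png',np.hstack([a,b]));cv2.imwrite('pics/f_top.png',im)
cm=cam('top');h=cv2.cvtColor(im,cv2.COLOR_BGR2HSV);H,S,V=[h[...,i].astype(int) for i in range(3)]
print('yellow',blob(cm,(abs(H-25)<8)&(S>130)&(V>90),.115,(230,170,310,240)))
for n in('bottle','jar','dispenser'): print(n,[d['xyz'] for d in pinpoint('scene',n)[:1]])
```

```text
[0.46777711 0.10212089 0.23395096] 83.375
yellow (array([567.8,  87. ,  79.3,  56.8,  80.1]), 377.0)
bottle [[0.7261, 0.1169, 0.0042]]
jar [[0.6949, -0.1646, 0.0055]]
dispenser [[0.5437, -0.0791, 0.0058]]
```

View pics/f1.png

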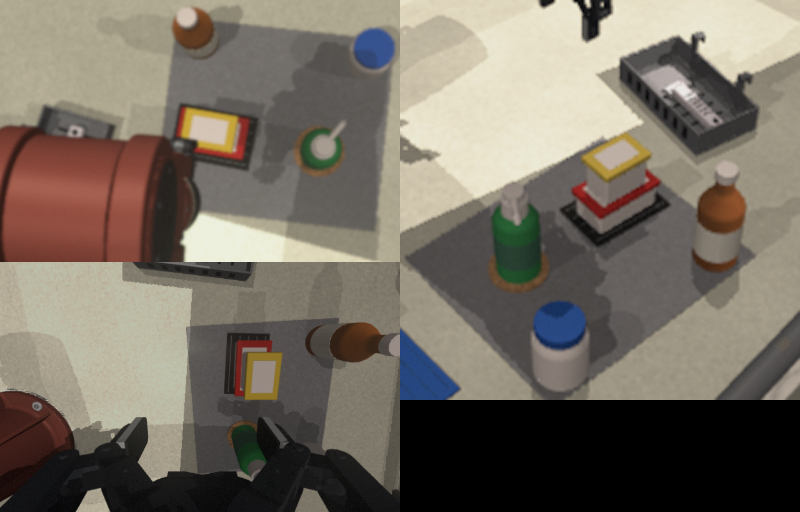

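The final views match the starting layout: the yellow lid is within about 2.5 mm of its start, the dispenser is on its coaster, the scraper is in the caddy, and the bottle and jar haven't moved. I'm handing the job in.

```bash
python3 -c "
from bench import *
print(finish_job())"
```

```text
the job is handed in; nothing more can be done
None
```

Job handed in at about 83 s: the scraper lies flat in the caddy, the dispenser is back on its coaster and both tubs are restacked on the black mat (red-lidded tub about 2.5 mm and 1° off its centre), with the bottle and jar left where they were.

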